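Load the sample reader with tapered adapters and cups and start it

TASK

Load the sample reader: set one orange tapered adapter fully home in each of its three wells, then every sealed sample cup that is there fully home and upright in an adapter of its own (with only two cups one adapter stays empty). Once all of it is loaded, take the yellow stylus from its holder, press the small recessed start button well down with the stylus's tip, and stand the stylus back home in its holder. Keep the cups upright all the time and leave the other things on the bench where they are.

Things in the scene. Friction and masses are not known exactly. Their poses are not given: they have to be found in the camera images.
- reader: White block reader fixed to the bench: base plate 115 x 330 mm, 12 mm thick, origin under the middle of the plate at bench height. Its y axis runs along the row of three wells, its +x axis points from the wells to the grey control pod (66 mm deep, 160 mm long, 36 mm high, its centre 93 mm from the row), which has a green display and the start button in its top
- well1 (a point): Centre of the mouth of a dark steel tapered well of the reader (at reader y = -100 mm), 46 mm above the bench: upright collar, 60 mm outer diameter, round bore tapering from 50 mm at the mouth to 40 mm at its floor 34 mm below. z up. With an adapter fully home, its head rests on this rim, adapter_mid 6 mm below this point; about 1.5 mm play all round
- well2 (a point): Centre of the mouth of a dark steel tapered well of the reader (at reader y = 0 mm), 46 mm above the bench: upright collar, 60 mm outer diameter, round bore tapering from 50 mm at the mouth to 40 mm at its floor 34 mm below. z up. With an adapter fully home, its head rests on this rim, adapter_mid 6 mm below this point; about 1.5 mm play all round
- well3 (a point): Centre of the mouth of a dark steel tapered well of the reader (at reader y = 100 mm), 46 mm above the bench: upright collar, 60 mm outer diameter, round bore tapering from 50 mm at the mouth to 40 mm at its floor 34 mm below. z up. With an adapter fully home, its head rests on this rim, adapter_mid 6 mm below this point; about 1.5 mm play all round
- adapter1_mid (a point): Loose orange adapter (70 g), point on its axis half-way up (22 mm); z is its axis, up at the start. 44 mm tall tapered sleeve open at both ends: cone 38 mm across at the foot, 47 mm at height 28 mm; above it the straight grip head, 62 mm across, 28 to 44 mm. Bore 45 mm at the top to 32 mm at the foot. Starts on the bench, foot down. With a cup home in it, cup_mid is 27 mm above this
- adapter2_mid (a point): Loose orange adapter (70 g), point on its axis half-way up (22 mm); z is its axis, up at the start. 44 mm tall tapered sleeve open at both ends: cone 38 mm across at the foot, 47 mm at height 28 mm; above it the straight grip head, 62 mm across, 28 to 44 mm. Bore 45 mm at the top to 32 mm at the foot. Starts on the bench, foot down. With a cup home in it, cup_mid is 27 mm above this
- adapter3_mid (a point): Loose orange adapter (70 g), point on its axis half-way up (22 mm); z is its axis, up at the start. 44 mm tall tapered sleeve open at both ends: cone 38 mm across at the foot, 47 mm at height 28 mm; above it the straight grip head, 62 mm across, 28 to 44 mm. Bore 45 mm at the top to 32 mm at the foot. Starts on the bench, foot down. With a cup home in it, cup_mid is 27 mm above this
- cup1_mid (a point): Sealed sample cup, white, flat blue lid (56 to 112 g), point on its axis half-way up (45 mm); z is its axis, up at the start. 90 mm tall: cone 30 mm across at the foot, 42 mm at height 40 mm, then a shoulder and straight body 54 mm across to the top, to be gripped high up. Home in an adapter, its shoulder rests on the adapter's top; 1.5 mm play. Two or three cups are present, standing on the bench
- cup2_mid (a point): Sealed sample cup, white, flat blue lid (56 to 112 g), point on its axis half-way up (45 mm); z is its axis, up at the start. 90 mm tall: cone 30 mm across at the foot, 42 mm at height 40 mm, then a shoulder and straight body 54 mm across to the top, to be gripped high up. Home in an adapter, its shoulder rests on the adapter's top; 1.5 mm play. Two or three cups are present, standing on the bench
- cup3_mid (a point): Sealed sample cup, white, flat blue lid (56 to 112 g), point on its axis half-way up (45 mm); z is its axis, up at the start. 90 mm tall: cone 30 mm across at the foot, 42 mm at height 40 mm, then a shoulder and straight body 54 mm across to the top, to be gripped high up. Home in an adapter, its shoulder rests on the adapter's top; 1.5 mm play. Two or three cups are present, standing on the bench
- stylus_mid (a point): Yellow stylus (40 g), 110 mm long, point on its axis half-way along; z points from tip to handle end, up at the start. Upwards: steel tip rod 6 mm across to 20 mm, cone 8 to 17 mm across to 46 mm, flange 28 mm across to 50 mm, square handle 14 x 14 mm (faces along its x and y) to 110 mm. It starts standing in its holder, flange on the mouth
- stylus_tip (a point): Lower end of the stylus's steel tip, 55 mm below stylus_mid along the stylus's axis
- holder_mouth (a point): Centre of the mouth of the fixed black stylus holder, a tapered tube 60 mm tall, 29 mm outer diameter, bore 21 mm at the mouth, on a round foot 68 mm across. With the stylus home its flange rests on the mouth and stylus_mid is 9 mm above this point
- button_top (a point): Centre of the top of the small red start button, 10 mm across, at the bottom of a 14 mm hole in the top of the reader's pod; the top lies 5 mm below the pod's surface, too deep for a finger; a flat yellow ring marks the hole. z axis up
- start_button (a joint): Travel of the spring button: 0 released, 0.004 m fully down; it presses back with 1.4 N at first and 4.2 N fully down; pressed counts from 0.0025 m
- reagent_jar: Amber jar with a black cap, 44 mm across, 75 mm tall, bystander; origin under its centre
- cap_box: Small cardboard box 60 x 80 x 30 mm, bystander; origin under its centre
- marker: Green marker pen lying on the bench, 120 x 13 x 13 mm, bystander; origin under its centre
- weight: Brass weight, 32 mm across, 30 mm tall, bystander; origin under its centre
- wash_bottle: White bottle with a red cap, 56 mm across, 120 mm tall, bystander; origin under its centre
Mind the look-alikes: they are no part of the job. Leave any turquoise look-alike of the part that bears adapter2_mid alone. Leave any purple look-alike of the part that bears adapter3_mid alone.

How it is judged:
By the outcome, as a careful person would: the job done as asked, in the order asked, and still so for the second after the job is handed in, with the robot touching nothing.
Of cup1, cup2, cup3 only 2 to 3 are there at a start; the rules pass over those that are not, and their reading is None.
At some moment in a run one of adapter1, adapter2, adapter3 may be knocked a few centimetres aside while the robot is not near it.
It also fails if it takes over 210 s, if anything falls off the work surface, if the arm or the gripper's body presses on something with over 40 N, if the wrist force passes 120 N, or if a joint passes its speed limit or range.

ROBOT

A 6-joint arm with a two-finger parallel gripper is mounted at the origin on the work surface. World frame = base frame: x ahead of the robot, y to its left, z up, the work surface at z = 0. Lengths are in m, angles in degrees, forces in N, time in s.
With the tool pointing down it reaches from about 0.3 to 0.75 m from the base axis. Payload 8.5 kg.
Tool frame: the origin (TCP) lies at the very end of the fingers, on their centre line; the grasp point (between the pads) lies 19 mm behind it (env.grasp_offset is the distance from the TCP to the grasp point, in m); y points along the fingers, z is the direction in which the jaws open and shut, and the axes are right-handed (so a half turn about y gives the same grasp; the last joint's range is limited). The gripper opens to 85 mm and grips with 20 to 120 N. Pads are 22 mm wide; open, the fingers measure 114 mm over their backs; the gripper's body (76 mm by 85 mm) begins 54 mm behind the grasp point. The pads swing forward as they close: fully open they stand 13 mm farther back than shut.
Start: joints at [-79.143, 21.807, 74.336, -0, 83.858, -12.336], TCP at [0.217, -0.506, 0.208] pointing down, gripper open.
Joint ranges: [-178.18, 178.18], [-50.72, 133.34], [12.68, 142.11], [-81.47, 261.47], [9.98, 163.14], [-165.26, 165.26]. Speed limits (degrees/s): [136.94, 136.94, 180, 180, 180, 180].

INTERFACE

Orientations are given as a 3x3 rotation matrix whose columns are the frame's x, y, z axes.
In Python, from rig import env gives the robot as it stands. The module is installed in compiled form; this text tells all that it offers.
- The arm moves only by the shell command python3 -m pendant 'ROWS' [FORCE]. ROWS is JSON, a list of rows, each a list of 3 entries, a list of its own where there are three numbers: the shift along the world's x, y, z as a fraction of full scale, then the turn about the world's z as a fraction of full scale, then the opening, from 0 (shut) to 1 (fully open). A call has 1 to 12 rows; each row shifts and turns the commanded pose from where the row before left it; what a row does not reach is not made up. Full scale, the value 1, is 30 mm for a shift and 5 degrees for a turn. A row lasts 1/12 s, in which the tool goes at most 41.7 mm and 7.16 degrees, less where a joint would pass 70% of its speed; a pose out of reach is approached as far as the arm can. A call with a number of a shift or a turn outside -1 to 1 is refused whole. A call with a gripper value outside its range is refused whole. The fingers move at their own pace and stop on an object; FORCE is the grip in N (left out, the last holds). Time passes only in rows, so rows that do not move let the fingers close. It gives the time, the measured TCP pose, the force and the opening at its end, in the units of the state.
- env.observe(): the state, without advancing time (a new reading comes with each control period).
- env.get_image(name): name is "side" or "top"; returns (picture, depth): 400x640x3 uint8, red, green, blue; 400x640 float32, m along the optical axis (not along the pixel's ray), 0 where there is no reading.
- env.camera_model(name): a dict with "camera_matrix" (3x3 intrinsics, pixels), "R" (3x3) and "t" (3): a world point X has camera coordinates R X + t. Camera axes: x right, y down, z forward; pixel columns grow to the right and rows downward; lengths in m; the calibration is good to about 2 mm. A picture is of the moment at which its call begins. camera_model takes no time and is no camera call.
- env.close_job(): hands the job in, once; it reports no verdict.
The state is a dict: "time_s": time; "q": joint angles; "qvel": joint speeds; "joint_efforts": joint torques, N m; "position": TCP position; "tool_rot": TCP orientation; "ft_force": force on the tool from outside, world axes, zero at the start; "wrist_torque": the same for the moment, N m; "grip_width": finger opening in m.
Only numpy, scipy, OpenCV 4.12 (cv2) and the standard library are available. Lean on these libraries where they do the work, as an engineer would, in place of code of your own. Each camera call takes 0.05 s, during which the arm holds its last target.

## Working session

There is one attempt and no reset: what is moved stays moved. The work goes in short steps, Python scripts to look and compute and a shell command to move; the robot and the scene stay as the last step left them, time stands still between calls to the robot, and variables do not carry over. Pictures are saved under pics/ and viewed, and the job is handed in when it is done.

```bash
mkdir -p pics; ls
python3 - <<'E'
from rig import env
import cv2, numpy as np
s=env.observe()
print({k:np.round(v,3).tolist() for k,v in s.items()}, env.grasp_offset)
for n in("side","top"):
    im,d=env.get_image(n); cv2.imwrite(f"pics/{n}0.png",im[:,:,::-1]); np.save(f"{n}_d.npy",d)
    m=env.camera_model(n); print(n,{k:np.round(v,4).tolist() for k,v in m.items()})
E
```

```text
pics
{'time_s': 0.0, 'q': [-79.143, 21.841, 74.387, 0.002, 83.856, -12.336], 'qvel': [-0.1, -0.049, -0.115, 0.062, -0.063, -0.021], 'joint_efforts': [-0.0, -44.846, -23.128, -0.0, 0.005, 0.0], 'position': [0.217, -0.505, 0.208], 'tool_rot': [[-0.919, -0.0, 0.394], [-0.394, 0.001, -0.919], [-0.0, -1.0, -0.001]], 'ft_force': [-0.563, -0.907, -0.114], 'wrist_torque': [-0.031, -0.008, -0.011], 'grip_width': 0.086} 0.0187
side {'camera_matrix': [[479.5649, 0.0, 313.0803], [0.0, 479.5649, 205.4439], [0.0, 0.0, 1.0]], 'R': [[-0.8004, -0.5992, -0.0148], [-0.4504, 0.6175, -0.6449], [0.3956, -0.5095, -0.7641]], 't': [0.4453, 0.2996, 1.23]}
top {'camera_matrix': [[467.7961, 0.0, 329.0192], [0.0, 467.7961, 196.6023], [0.0, 0.0, 1.0]], 'R': [[0.0092, -0.9999, -0.0067], [-0.9896, -0.0081, -0.1436], [0.1435, 0.008, -0.9896]], 't': [-0.0109, 0.5547, 1.5183]}
```

View pics/side0.png

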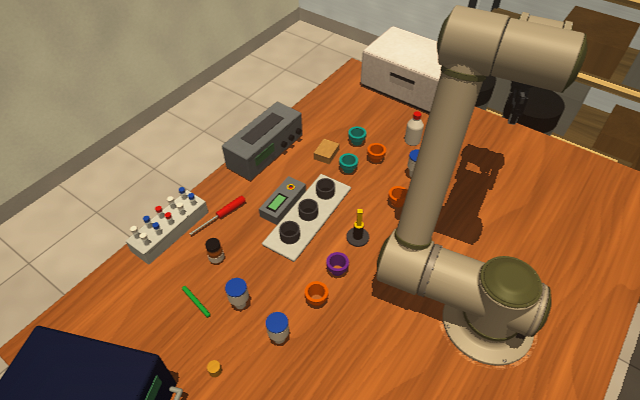

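View pics/top0.png

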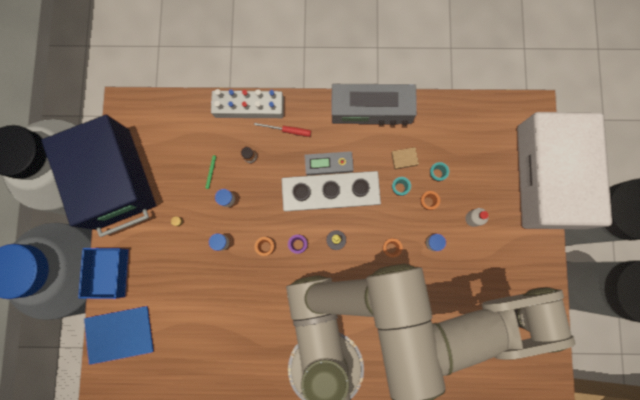

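```bash
cat > h.py <<'E'
from rig import env
import cv2, numpy as np
def rays(n,uv):
    m=env.camera_model(n);K,R,t=[np.array(m[k]) for k in("camera_matrix","R","t")]
    d=np.c_[np.asarray(uv,float).reshape(-1,2),np.ones(len(np.asarray(uv).reshape(-1,2)))]@np.linalg.inv(K).T@R
    return -R.T@t,d
def plane(n,uv,z):
    c,d=rays(n,uv); s=(z-c[2])/d[:,2]; return (c+d*s[:,None])
def proj(n,X):
    m=env.camera_model(n);K,R,t=[np.array(m[k]) for k in("camera_matrix","R","t")]
    p=(np.atleast_2d(X)@R.T+t)@K.T; return p[:,:2]/p[:,2:]
RNG={'orange':((5,170,110),(14,255,255)),'blue':((105,120,60),(120,255,255)),'yellow':((22,120,90),(34,255,255)),
 'purple':((130,90,50),(160,255,255)),'teal':((82,90,60),(98,255,255)),'green':((45,120,60),(75,255,255)),'dark':((0,0,0),(180,120,60))}
def blobs(n,im,col,amin=20):
    hsv=cv2.cvtColor(im,cv2.COLOR_RGB2HSV)
    m=cv2.inRange(hsv,*[np.array(v) for v in RNG[col]])
    k,l,st,ce=cv2.connectedComponentsWithStats(m)
    return [(ce[i],st[i],(l==i).astype(np.uint8)) for i in range(1,k) if st[i][4]>=amin]
def circ(xy):
    A=np.c_[2*xy,np.ones(len(xy))]; s=np.linalg.lstsq(A,(xy**2).sum(1),rcond=None)[0]
    return s[:2],np.sqrt(s[2]+s[:2]@s[:2])
E
cat > look.py <<'E'
from h import *
for n in("top","side"):
    im,d=env.get_image(n)
    for col,z in(('orange',.044),('purple',.044),('teal',.044),('blue',.09)):
        for c,st,m in blobs(n,im,col,40):
            if st[4]>900: continue
            cs,_=cv2.findContours(m,cv2.RETR_EXTERNAL,cv2.CHAIN_APPROX_NONE)
            hull=cv2.convexHull(cs[0])[:,0]
            P=plane(n,hull,z)[:,:2]; (ex,r)=cv2.minEnclosingCircle(P.astype(np.float32))
            cen=plane(n,[c],z)[0]
            dz=d[m>0]; vu=np.argwhere(m>0); o,dd=rays(n,vu[:,::-1]); X=o+dd*dz[:,None]
            print(n,col,np.round(c,1),st[4],'cent',np.round(cen[:2],4),'encl',np.round(ex,4),round(r,4),'z90',np.round(np.percentile(X[:,2],[10,50,95]),3))
E
python3 look.py
```

```text
top orange [433.  198.1] 60 cent [ 0.552  -0.3508] encl [ 0.547  -0.3437] 0.0225 z90 [0.011 0.025 0.042]
top purple [297.2 243.4] 123 cent [0.3985 0.0966] encl [0.3972 0.0959] 0.0287 z90 [0.026 0.041 0.049]
top teal [439.8 170.4] 131 cent [ 0.6459 -0.3757] encl [ 0.6446 -0.3719] 0.0299 z90 [0.025 0.04  0.047]
top teal [401.8 184.9] 119 cent [ 0.5955 -0.2483] encl [ 0.5919 -0.2455] 0.0293 z90 [0.025 0.041 0.05 ]
top blue [223.1 196.5] 145 cent [0.545  0.3356] encl [0.5451 0.3354] 0.0227 z90 [0.085 0.09  0.094]
top blue [216.7 241.3] 139 cent [0.4009 0.3499] encl [0.4004 0.349 ] 0.0219 z90 [0.084 0.089 0.094]
top blue [436.6 242. ] 159 cent [ 0.4049 -0.3493] encl [ 0.4048 -0.3495] 0.0227 z90 [0.085 0.089 0.097]
side orange [472.6 167.5] 110 cent [ 0.2567 -0.4479] encl [ 0.2546 -0.4495] 0.0292 z90 [-0.003 -0.001  0.003]
side purple [337.2 262.7] 361 cent [0.3972 0.1022] encl [0.3966 0.104 ] 0.0373 z90 [0.01  0.038 0.046]
side teal [356.7 132.7] 149 cent [ 0.6466 -0.371 ] encl [ 0.6445 -0.3733] 0.0325 z90 [0.02  0.04  0.046]
side teal [348.  160.2] 170 cent [ 0.5957 -0.2427] encl [ 0.5935 -0.2412] 0.034 z90 [0.016 0.04  0.046]
side blue [413.8 154.6] 70 cent [ 0.4182 -0.3441] encl [ 0.4131 -0.3459] 0.0249 z90 [0.086 0.089 0.093]
side blue [235.4 287. ] 306 cent [0.5452 0.338 ] encl [0.5458 0.338 ] 0.0271 z90 [0.086 0.089 0.093]
side blue [276.5 322.2] 359 cent [0.4009 0.3508] encl [0.4013 0.3504] 0.0266 z90 [0.086 0.089 0.092]
```

Run:
```python
import cv2,numpy as np
t=cv2.imread('pics/top0.png'); s=cv2.imread('pics/side0.png')
a=cv2.resize(t[130:270,190:390],None,fx=4,fy=4,interpolation=cv2.INTER_CUBIC);cv2.imwrite('pics/z1.png',a)
a=cv2.resize(t[140:270,350:500],None,fx=4,fy=4,interpolation=cv2.INTER_CUBIC);cv2.imwrite('pics/z2.png',a)
a=cv2.resize(s[110:270,255:435],None,fx=4,fy=3.6,interpolation=cv2.INTER_CUBIC);cv2.imwrite('pics/z3.png',a)
h=cv2.cvtColor(t,cv2.COLOR_BGR2HSV)
print(h[246,254:276].tolist());print(h[200,420:444].tolist()); print(h[215:226,265].tolist(),h[250,340].tolist())
```

```text
[[13, 142, 188], [13, 149, 200], [13, 156, 195], [13, 163, 167], [11, 176, 122], [11, 177, 108], [12, 169, 116], [12, 149, 144], [13, 139, 162], [12, 138, 165], [12, 135, 166], [12, 134, 167], [13, 135, 166], [12, 137, 166], [12, 134, 167], [13, 139, 169], [13, 147, 179], [13, 150, 197], [13, 152, 200], [13, 153, 175], [11, 152, 124], [11, 144, 110]]
[[12, 148, 148], [12, 165, 172], [12, 164, 194], [12, 158, 192], [12, 150, 172], [12, 139, 158], [12, 138, 153], [12, 138, 152], [12, 138, 152], [12, 134, 154], [12, 138, 152], [12, 139, 150], [12, 153, 140], [11, 167, 131], [11, 175, 128], [11, 173, 128], [11, 172, 139], [12, 170, 170], [12, 164, 194], [12, 160, 193], [12, 154, 174], [12, 142, 158], [12, 135, 153], [13, 139, 152]]
[[12, 135, 161], [13, 135, 159], [12, 135, 155], [12, 132, 154], [12, 135, 153], [12, 135, 157], [13, 135, 161], [13, 135, 163], [12, 133, 161], [12, 135, 160], [13, 137, 164]] [12, 132, 158]
```

View pics/z1.png

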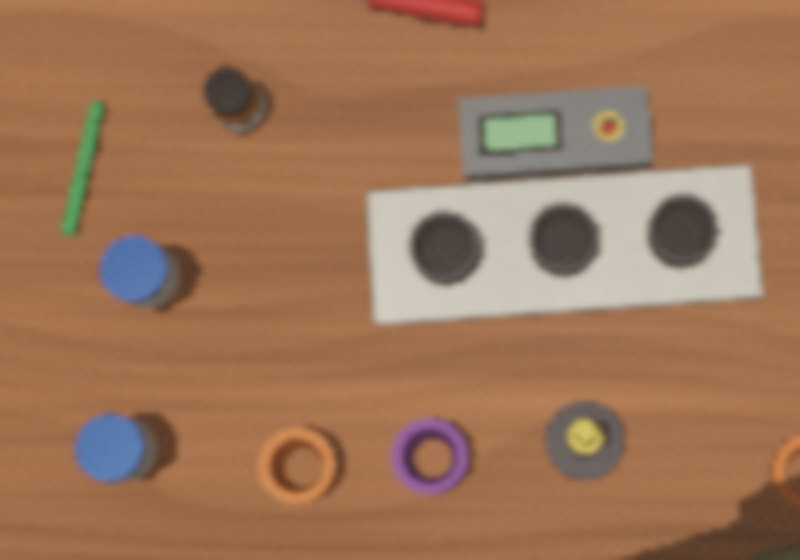

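View pics/z2.png

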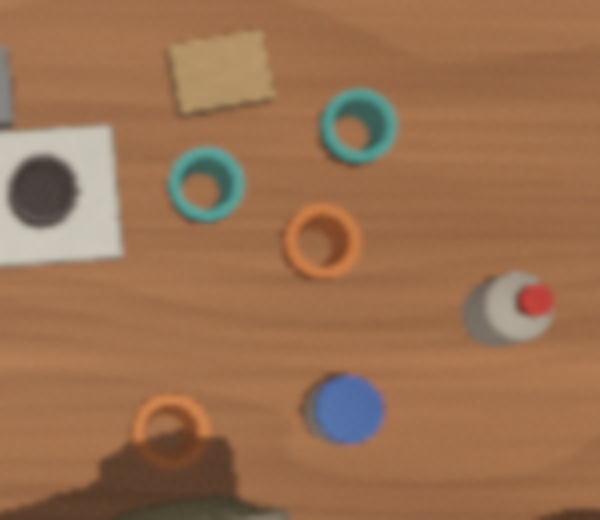

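View pics/z3.png

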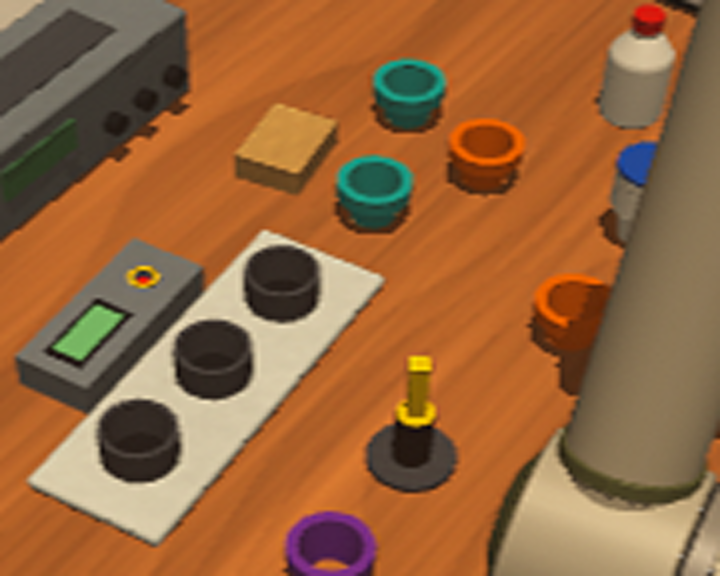

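```bash
cat > look2.py <<'E'
from h import *
def adapters(im,d,n='top',z=.036):
    hsv=cv2.cvtColor(im,cv2.COLOR_RGB2HSV).astype(int)
    m=((hsv[...,0]>=4)&(hsv[...,0]<=14)&(hsv[...,1]>(146 if n=='top' else 205))).astype(np.uint8)
    # keep raised pixels only
    v,u=np.mgrid[:400,:640]; o,dd=rays(n,np.c_[u.ravel(),v.ravel()]); X=(o+dd*d.ravel()[:,None]).reshape(400,640,3)
    hi=(X[...,2]>.015)&(X[...,2]<.08)&(X[...,0]>.2)&(X[...,0]<.85)
    m=cv2.dilate((m&hi).astype(np.uint8),None)&m
    m=cv2.morphologyEx(m,cv2.MORPH_CLOSE,np.ones((3,3)))
    k,l,st,ce=cv2.connectedComponentsWithStats(m)
    out=[]
    for i in range(1,k):
        if st[i][4]<60: continue
        cs,_=cv2.findContours((l==i).astype(np.uint8),cv2.RETR_EXTERNAL,cv2.CHAIN_APPROX_NONE)
        P=plane(n,cv2.convexHull(cs[0])[:,0],z)[:,:2]
        M=cv2.moments((P*1e4).astype(np.float32)); c=np.array([M['m10'],M['m01']])/M['m00']/1e4
        out.append((c,P.min(0),P.max(0),ce[i],st[i][4]))
    return out
def cups(im,n):
    r=[]
    for c,st,m in blobs(n,im,'blue',40):
        if st[4]<500: r.append((plane(n,[c],.088)[0][:2],c,st[4]))
    return r
def reader(im):
    hsv=cv2.cvtColor(im,cv2.COLOR_RGB2HSV)
    m=((hsv[...,1]<60)&(hsv[...,2]>140)).astype(np.uint8)
    k,l,st,ce=cv2.connectedComponentsWithStats(m)
    i=[i for i in range(1,k) if 270<ce[i][0]<400 and 160<ce[i][1]<220 and st[i][4]>500][0]
    cs,_=cv2.findContours((l==i).astype(np.uint8),cv2.RETR_EXTERNAL,cv2.CHAIN_APPROX_NONE)
    P=plane('top',cs[0][:,0],.012)[:,:2]
    (c,sz,a)=cv2.minAreaRect((P*1e3).astype(np.float32)); return np.array(c)/1e3,sz,a
if __name__=='__main__':
    im,d=env.get_image('top')
    for x in adapters(im,d): print('ad top',*[np.round(v,4) for v in x])
    for x in cups(im,'top'): print('cup top',*[np.round(v,4) for v in x])
    print('reader',reader(im))
    for c,st,m in blobs('top',im,'yellow',5): print('yel',np.round(c,1),st, plane('top',[c],.036)[0],plane('top',[c],.119)[0])
    for c,st,m in blobs('top',im,'dark',60):
        if 280<c[0]<400 and 160<c[1]<260: print('dark',np.round(c,1),st[4],plane('top',[c],.046)[0])
    im,d=env.get_image('side')
    for x in adapters(im,d,'side'): print('ad side',*[np.round(v,4) for v in x])
    for x in cups(im,'side'): print('cup side',*[np.round(v,4) for v in x])
    for c,st,m in blobs('side',im,'yellow',5): print('yel',np.round(c,1),st, plane('side',[c],.036)[0])
    for c,st,m in blobs('side',im,'dark',60):
        if 280<c[0]<350 and 160<c[1]<260: print('dark',np.round(c,1),st,plane('side',[c],.046)[0])
E
python3 look2.py
```

```text
ad top [ 0.5473 -0.3426] [ 0.5164 -0.376 ] [ 0.5805 -0.3092] [430.3308 199.6846] 260
ad top [0.3895 0.2047] [0.3598 0.1733] [0.419  0.2364] [264.4143 245.8367] 251
ad top [ 0.388  -0.2156] [ 0.3572 -0.2473] [ 0.4194 -0.1848] [392.6816 247.4327] 245
cup top [0.5447 0.3361] [223.0345 196.6966] 145
cup top [0.4012 0.3502] [216.7643 241.2071] 140
cup top [ 0.4053 -0.3501] [436.761  241.8742] 159
reader (array([ 0.57918518, -0.01056107]), (115.9156265258789, 329.671875), 4.609793186187744)
yel [336.2 238.8] [333 235   8   9  55] [ 0.41505074 -0.03090173  0.036     ] [ 0.41054722 -0.03023526  0.119     ]
ad side [ 0.5484 -0.3401] [ 0.5152 -0.3811] [ 0.5864 -0.2982] [376.1536 151.1024] 293
ad side [ 0.3945 -0.2125] [ 0.3614 -0.2535] [ 0.4264 -0.172 ] [396.8595 194.9608] 306
ad side [0.6968 0.2704] [0.6817 0.2472] [0.7162 0.2883] [215.0147 252.9706] 68
ad side [0.3917 0.2061] [0.3579 0.1708] [0.4267 0.2407] [316.042  292.4071] 452
cup side [ 0.419  -0.3461] [413.8 154.6] 70
cup side [0.5463 0.3373] [235.4477 286.9673] 306
cup side [0.4016 0.3501] [276.4735 322.1504] 359
yel [290.1 186.5] [28
[... 602 characters left out ...]

yel [514.1 284.3] [ 486  263   56   44 1649] [-0.0127487  -0.12169655  0.036     ]
yel [547.6 305. ] [547 303   2   5   5] [-0.10408488 -0.11368573  0.036     ]
yel [478.5 331.3] [476 330   6   4   6] [0.00632606 0.05688568 0.036     ]
yel [497.5 337.9] [490 337  16   2  16] [-0.03776546  0.04549954  0.036     ]
dark [325.1 184.5] [317 179  17  12 159] [ 0.59189374 -0.11047564  0.046     ]
dark [290.6 204.3] [276 186  29  38 149] [0.62796775 0.01543198 0.046     ]
dark [324.8 193.9] [316 188  18  11 114] [ 0.56989515 -0.07859282  0.046     ]
dark [307.8 209.7] [299 200  19  21 301] [0.57380913 0.00161841 0.046     ]
dark [289.1 232.3] [280 222  20  22 324] [0.56606387 0.0998196  0.046     ]
```

```bash
python3 - <<'E'
from h import *
c=np.array([.5792,-.0106]);a=np.radians(4.61);ex=np.array([np.cos(a),np.sin(a)]);ey=np.array([-np.sin(a),np.cos(a)])
for y in(-.1,0,.1):
    p=c+ey*y; print(np.round(p,4),proj('top',[*p,.046]).round(1),proj('side',[*p,.046]).round(1))
print('btn top',plane('top',[[342.25,161.5]],.036),plane('side',[[290.75,187]],.036))
im,d=env.get_image('top');hsv=cv2.cvtColor(im,cv2.COLOR_RGB2HSV)
m=((hsv[...,2]<75)).astype(np.uint8);k,l,st,ce=cv2.connectedComponentsWithStats(m)
for i in range(1,k):
    if 280<ce[i][0]<400 and 150<ce[i][1]<260 and st[i][4]>30: print(ce[i].round(1),st[i],plane('top',[ce[i]],.046).round(4))
ims,_=env.get_image('side')
for nm,I,(y0,y1,x0,x1) in(('top',im,(150,175,325,360)),('side',ims,(175,200,275,305)),('st',im,(225,255,320,355)),('ss',ims,(200,250,340,380))):
    cv2.imwrite(f'pics/c_{nm}.png',cv2.resize(I[y0:y1,x0:x1,::-1],None,fx=12,fy=12,interpolation=cv2.INTER_CUBIC))
E
python3 -c "
import cv2,numpy as np
L=[cv2.imread(f'pics/c_{n}.png') for n in('top','side','st','ss')]
W=np.zeros((600,800,3),np.uint8)
for i,im in enumerate(L):
    im=cv2.resize(im,(400,300)) ; W[(i//2)*300:(i//2)*300+300,(i%2)*400:(i%2)*400+400]=im
cv2.imwrite('pics/mont.png',W)"
```

```text
[ 0.5872 -0.1103] [[360.4 187. ]] [[326.2 185.2]]
[ 0.5792 -0.0106] [[330.4 189.1]] [[308.8 206.3]]
[0.5712 0.0891] [[300.5 191.2]] [[290.1 229.1]]
btn top [[ 0.67550314 -0.04956063  0.036     ]] [[ 0.67748466 -0.04658786  0.036     ]]
[360.6 185.6] [354 181  14  11 106] [[ 0.5917 -0.1107  0.046 ]]
[329.3 186.3] [324 183  13  10  56] [[ 0.5886 -0.0068  0.046 ]]
[298.5 188.5] [294 185  13  12  53] [[0.5802 0.0959 0.046 ]]
```

View pics/mont.png

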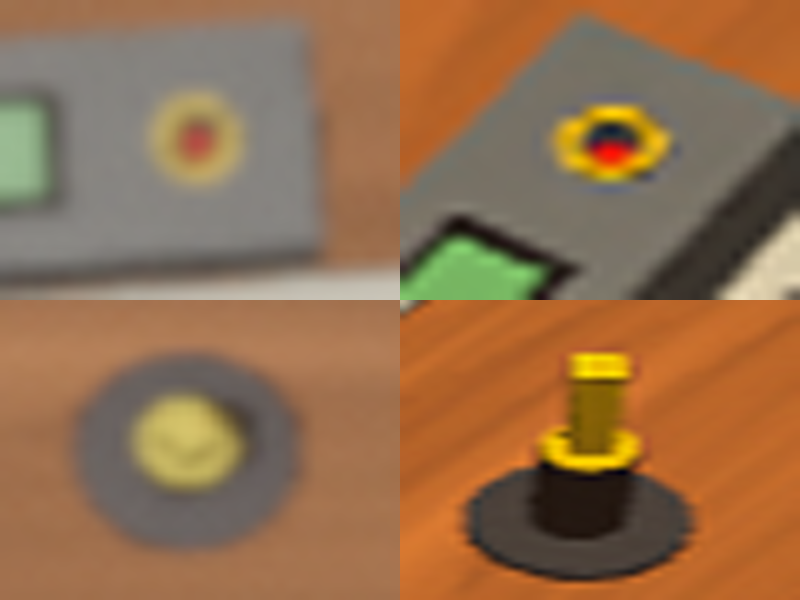

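```bash
python3 -m pendant '[[[0.24,0.98,0],-0.31,1],[[0.24,0.98,0],-0.31,1],[[0.24,0.98,0],-0.31,1],[[0.24,0.98,0],-0.31,1],[[0.24,0.98,0],-0.31,1],[[0.24,0.98,0],-0.31,1],[[0.24,0.98,0],-0.31,1],[[0.24,0.98,0],-0.31,1],[[0.24,0.98,0],-0.31,1],[[0.24,0.98,0],-0.31,1],[[0.24,0.98,0],-0.31,1],[[0.24,0.98,0],-0.31,1]]' 60; python3 -m pendant '[[[0.24,0.98,0],0,1],[[0.24,0.98,0],0,1],[[0.24,0.98,0],0,1],[[0.24,0.98,0],0,1],[[0.24,0.98,0],0,1],[[0.24,0.98,0],0,1],[[0.24,0.98,0],0,1],[[0.24,0.98,0],0,1],[[0.24,0.98,0],0,1],[[0.24,0.98,0],0,1],[[0,0,0],0,1]]'
cat > st.py <<'E'
import sys
from h import *
s=env.observe();p=np.array(s['position']);R=np.array(s['tool_rot'])
print('t',round(s['time_s'],2),'p',p.round(4),'jaw',round(np.degrees(np.arctan2(R[1,2],R[0,2])),1),'tilt',R[:,1].round(3),'w',round(s['grip_width'],4),'F',np.round(s['ft_force'],1),'q',np.round(s['q'],0))
if len(sys.argv)>2:
    t=np.array([float(v) for v in sys.argv[1:4]])
    print('delta units',((t-p)/.03).round(2))
E
python3 st.py 0.390 0.205 0.2
```

```text
time_s: 1.4
position: [0.303, -0.1513, 0.2084]
tool_rot: [[-0.997, 0.0, 0.078], [-0.078, -0.0, -0.997], [-0.0, -1.0, 0.0]]
ft_force: [1.0, 0.2, 0.1]
grip_width: 0.0852
time_s: 2.32
position: [0.3755, 0.1449, 0.2082]
tool_rot: [[-0.996, 0.001, 0.084], [-0.084, 0.001, -0.996], [-0.001, -1.0, -0.001]]
ft_force: [-0.5, -0.2, -0.3]
grip_width: 0.0854
t 2.32 p [0.3755 0.1449 0.2082] jaw -85.2 tilt [ 0.001  0.001 -1.   ] w 0.0854 F [-0.5 -0.2 -0.3] q [ 4.  7. 95.  0. 78. 89.]
delta units [ 0.48  2.   -0.27]
```

```bash
python3 -m pendant '[[[0.48,1,-0.6],0,1],[[0,1,-1],0,1],[[0,0,-1],0,1],[[0,0,-1],0,1],[[0,0,-1],0,1],[[0,0,-0.7],0,1],[[0,0,0],0,1]]' >/dev/null; python3 st.py .39 .205 .018; python3 look2.py | grep -v yel;python3 -c "
from h import *
im,d=env.get_image('side'); cv2.imwrite('pics/s1.png',im[:,:,::-1])"
```

```text
t 2.9 p [0.3874 0.2    0.0468] jaw -85.4 tilt [-0.007 -0.001 -1.   ] w 0.0857 F [0.  0.7 0.3] q [ 12.  23. 105.  -0.  52.  97.]
delta units [ 0.09  0.17 -0.96]
ad top [ 0.5468 -0.3424] [ 0.5164 -0.3759] [ 0.5772 -0.3092] [430.2776 199.7224] 263
ad top [ 0.3885 -0.2155] [ 0.3572 -0.2474] [ 0.4194 -0.1848] [392.6008 247.321 ] 243
cup top [0.5447 0.336 ] [223.0822 196.7055] 146
cup top [0.4012 0.3518] [216.2672 241.2061] 131
cup top [ 0.4057 -0.3505] [436.8609 241.7417] 151
reader (array([ 0.57918518, -0.01056107]), (115.9156265258789, 329.671875), 4.609793186187744)
dark [280.1 244.8] 64 [0.39316468 0.15261265 0.046     ]
ad side [ 0.5487 -0.3402] [ 0.5152 -0.3811] [ 0.5864 -0.2963] [376.1031 151.0584] 291
ad side [0.6962 0.2715] [0.6817 0.248 ] [0.7162 0.2883] [214.9231 253.1077] 65
ad side [0.386  0.2072] [0.3579 0.1723] [0.4094 0.2407] [318.943  294.0638] 298
cup side [0.5463 0.3373] [235.4477 286.9673] 306
cup side [0.4016 0.3501] [276.4735 322.1504] 359
dark [324.5 183. ] [317 179  17   9 110] [ 0.59709256 -0.11474391  0.046     ]
dark [290.6 204.3] [276 186  29  38 149] [0.62798436 0.01537891 0.046     ]
dark [284.9 227. ] [280 222  13  13  85] [0.58795264 0.09216072 0.046     ]
```

View pics/s1.png

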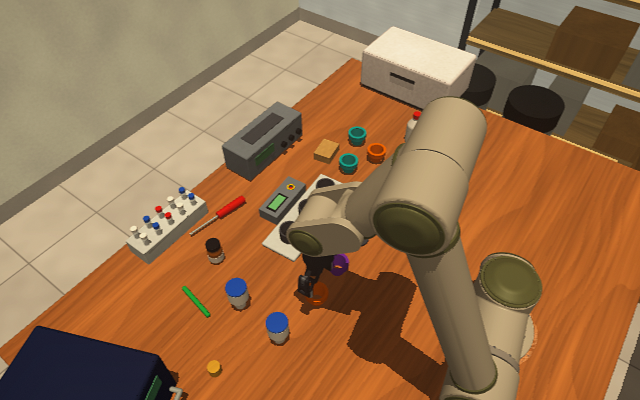

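```bash
python3 -m pendant '[[[0,0.1,-0.5],0,1],[[0,0,-0.4],0,1],[[0,0,0],0,1]]' >/dev/null; python3 st.py .39 .205 .018
```

```text
t 3.3 p [0.3895 0.2037 0.0229] jaw -85.4 tilt [ 0.  0. -1.] w 0.0854 F [-0.3  0.3 -0. ] q [ 12.  26. 106.  -0.  48.  98.]
delta units [ 0.02  0.04 -0.16]
```

```bash
python3 -m pendant '[[[0,0.04,-0.2],0,1],[[0,0,0],0,0],[[0,0,0],0,0],[[0,0,0],0,0],[[0,0,0],0,0],[[0,0,0],0,0],[[0,0,0],0,0]]' 50 >/dev/null; python3 st.py; python3 -m pendant '[[[0,0,0.5],0,0],[[0,0,1],0,0],[[0,0,1],0,0],[[0,0,1],0,0],[[0,0,0],0,0],[[0,0,0],0,0]]' >/dev/null; python3 st.py;  python3 -c "
from h import *
im,d=env.get_image('side'); cv2.imwrite('pics/s2.png',cv2.resize(im[200:320,240:400,::-1],None,fx=5,fy=5))"
```

```text
t 3.88 p [0.3931 0.2029 0.0206] jaw -85.2 tilt [ 0.01  -0.004 -1.   ] w 0.0125 F [  1.2 -19.5  40.2] q [ 12.  26. 106.  -0.  47.  98.]
t 4.38 p [0.39   0.2051 0.1232] jaw -85.4 tilt [ 0.004  0.001 -1.   ] w -0.0002 F [-0.1 -0.3 -0.6] q [12. 16. 99. -0. 65. 98.]
```

View pics/s2.png

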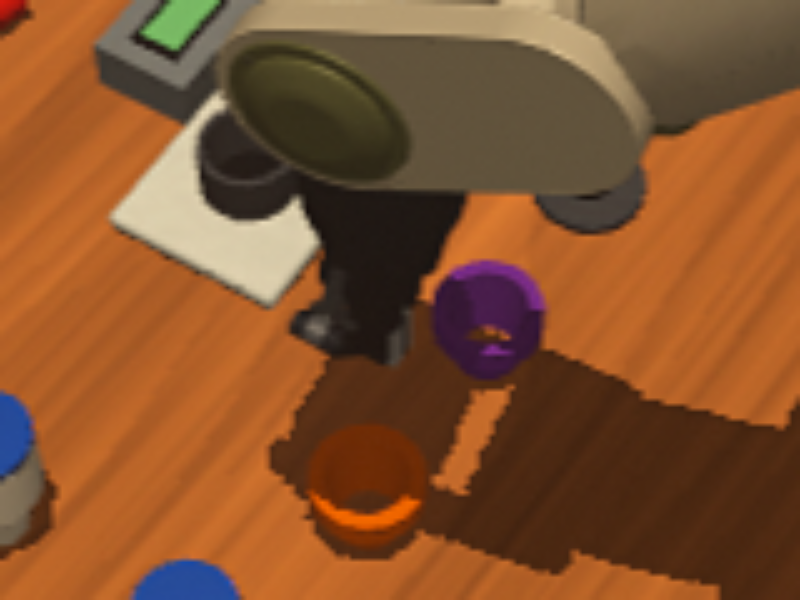

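```bash
python3 -m pendant '[[[0,1,0.5],0,1],[[0,1,0.5],0,1],[[0,1,0],0,1],[[0,1,0],0,1],[[0,1,0],0,1],[[0,1,0],0,1],[[0,0,0],0,1]]' >/dev/null; python3 st.py; python3 look2.py | grep -v -e yel -e dark; python3 look.py | grep purple; python3 -c "
from h import *
im,d=env.get_image('top'); cv2.imwrite('pics/t3.png',cv2.resize(im[150:300,190:390,::-1],None,fx=4,fy=4))"
```

```text
t 5.02 p [0.3885 0.3885 0.1498] jaw -85.2 tilt [-0.002 -0.    -1.   ] w 0.0833 F [-1.3 -0.5 -0.8] q [ 33.  25.  80.   0.  76. 118.]
ad top [ 0.5469 -0.3424] [ 0.5164 -0.3759] [ 0.5772 -0.3091] [430.2377 199.6717] 265
ad top [0.3887 0.2197] [0.3564 0.1865] [0.4189 0.2529] [259.6022 246.1041] 269
ad top [ 0.3883 -0.2154] [ 0.3572 -0.2474] [ 0.4194 -0.1848] [392.5574 247.3238] 244
cup top [0.5447 0.3356] [223.2119 196.702 ] 151
cup top [0.4008 0.3432] [218.9541 241.3486] 109
cup top [ 0.4058 -0.3506] [436.9184 241.7279] 147
reader (array([ 0.57941479, -0.01050513]), (116.78857421875, 329.9737854003906), 5.0262837409973145)
ad side [ 0.5486 -0.3407] [ 0.5151 -0.3811] [ 0.5864 -0.2981] [376.1952 151.0205] 292
ad side [0.6965 0.271 ] [0.6817 0.248 ] [0.7162 0.2876] [214.9333 253.1333] 60
ad side [0.3872 0.2231] [0.3573 0.1846] [0.4242 0.2536] [313.5391 298.3362] 345
cup side [ 0.4211 -0.3469] [413.3158 154.193 ] 57
cup side [0.5431 0.3542] [231.775  292.3875] 80
cup side [0.4017 0.3503] [276.4176 322.1853] 340
top purple [297.3 243.1] 126 cent [0.3993 0.0966] encl [0.397  0.0952] 0.0293 z90 [0.026 0.041 0.048]
side purple [339.1 271.8] 54 cent [0.3765 0.1229] encl [0.3761 0.1193] 0.0213 z90 [0.005 0.034 0.045]
```

View pics/t3.png

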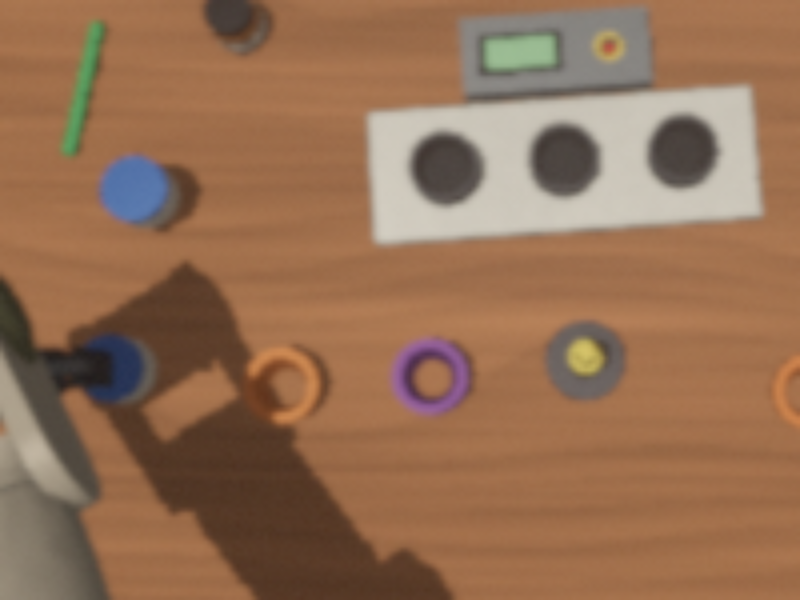

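```bash
python3 -c "
from h import *
im,d=env.get_image('side'); s=env.observe(); p=np.array(s['position']);R=np.array(s['tool_rot'])
pts=[p,p+R[:,2]*.0425,p-R[:,2]*.0425,p-R[:,1]*.0187]
u=proj('side',pts);print(u.round(1))
y0,x0=int(u[0][1])-60,int(u[0][0])-80
I=cv2.resize(im[y0:y0+120,x0:x0+160,::-1],None,fx=5,fy=5)
for a in u: cv2.circle(I,(int((a[0]-x0+.5)*5),int((a[1]-y0+.5)*5)),4,(0,0,255),-1)
cv2.imwrite('pics/g1.png',I)
im,d=env.get_image('top');u=proj('top',pts);y0,x0=int(u[0][1])-60,int(u[0][0])-80
I=cv2.resize(im[y0:y0+120,x0:x0+160,::-1],None,fx=5,fy=5)
for a in u: cv2.circle(I,(int((a[0]-x0+.5)*5),int((a[1]-y0+.5)*5)),4,(0,0,255),-1)
cv2.imwrite('pics/g2.png',I)
"
```

```text
[[268.9 323.3]
 [279.8 308.8]
 [257.6 338.6]
 [268.2 319.5]]
```

View pics/g1.png

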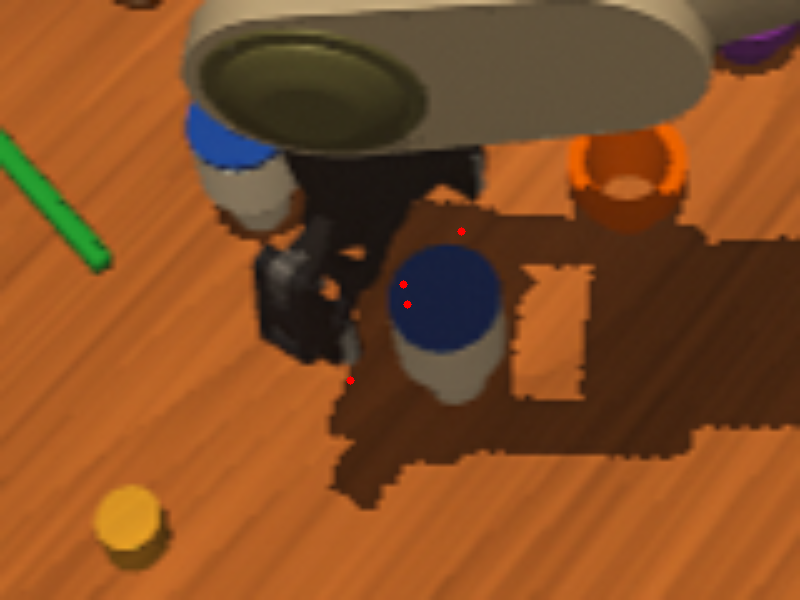

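View pics/g2.png

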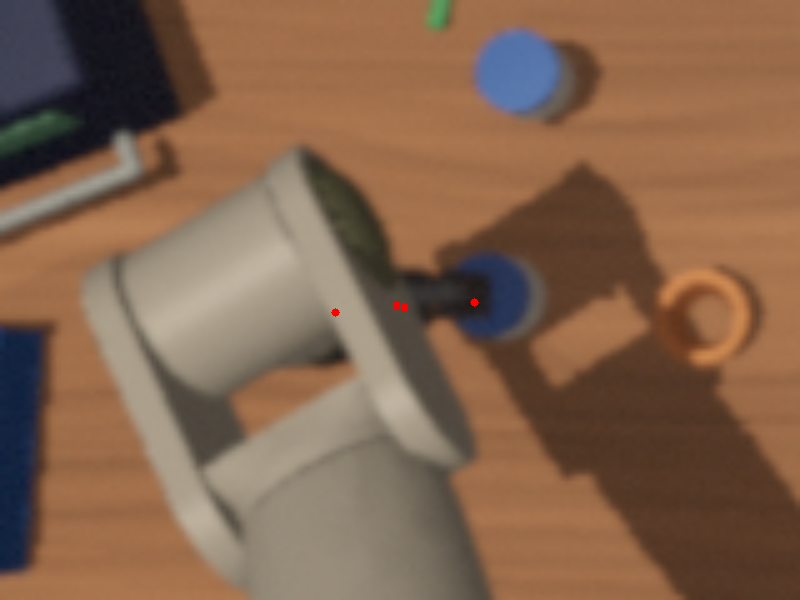

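```bash
python3 -m pendant '[[[0,-1,0],0,1],[[0,-1,0],0,1],[[0,-1,0],0,1],[[0,-1,0],0,1],[[0,-1,0],0,1],[[0,-0.6,0],0,1],[[0,0,-1],0,1],[[0,0,-1],0,1],[[0,0,-1],0,1],[[0,0,-1],0,1],[[0,0,0],0,1],[[0,0,0],0,1]]' >/dev/null; python3 st.py .389 .221 .008
```

```text
t 6.37 p [0.389  0.2164 0.0317] jaw -85.5 tilt [-0.002 -0.001 -1.   ] w 0.0853 F [ 0.2 -0.2  0.1] q [ 14.  25. 105.   0.  50.  99.]
delta units [-0.    0.15 -0.79]
```

```bash
python3 -m pendant '[[[0,0.15,-0.4],0,1],[[0,0,-0.4],0,1],[[0,0,0],0,0.9],[[0,0,0],0,0.82],[[0,0,0],0,0.78]]' 30 >/dev/null; python3 st.py .389 .221 .008; python3 -m pendant '[[[0,0,0],0,0.74],[[0,0,0],0,0.7]]' 30 >/dev/null;python3 st.py; python3 -m pendant '[[[0,0,0],0,0.66]]' 30 >/dev/null;python3 st.py; python3 -m pendant '[[[0,0,0],0,0.6]]' 30 >/dev/null;python3 st.py
```

```text
t 6.78 p [0.3902 0.2216 0.0093] jaw -85.4 tilt [ 0.002  0.001 -1.   ] w 0.0667 F [ 0.7 -0.2 -0.7] q [ 14.  28. 106.   0.  46. 100.]
delta units [-0.04 -0.02 -0.04]
t 6.95 p [0.3902 0.2216 0.0091] jaw -85.4 tilt [ 0.002  0.001 -1.   ] w 0.0602 F [-3.3 -1.2 11.9] q [ 14.  28. 106.  -0.  46. 100.]
t 7.03 p [0.3901 0.2215 0.0093] jaw -85.4 tilt [ 0.002  0.001 -1.   ] w 0.0596 F [-1.9 -0.8 14. ] q [ 14.  28. 106.  -0.  46. 100.]
t 7.12 p [0.3901 0.2215 0.0093] jaw -85.4 tilt [ 0.002  0.001 -1.   ] w 0.0595 F [-2.4 -2.2 12.7] q [ 14.  28. 106.  -0.  46. 100.]
```

```bash
python3 -m pendant '[[[0,0,0],0,0.3],[[0,0,0],0,0],[[0,0,0.3],0,0],[[0,0,0.7],0,0],[[0,0,1],0,0],[[0,0,1],0,0],[[0,0,1],0,0],[[0,0,0],0,0],[[0,0,0],0,0]]' 40 >/dev/null; python3 st.py;  python3 -c "
from h import *
im,d=env.get_image('side'); cv2.imwrite('pics/s4.png',cv2.resize(im[180:320,230:400,::-1],None,fx=4,fy=4))"
```

```text
t 7.87 p [0.3899 0.2216 0.1292] jaw -85.4 tilt [ 0.004  0.001 -1.   ] w 0.0588 F [ 0.  -0.2 -0.5] q [ 14.  16.  97.   0.  66. 100.]
```

View pics/s4.png

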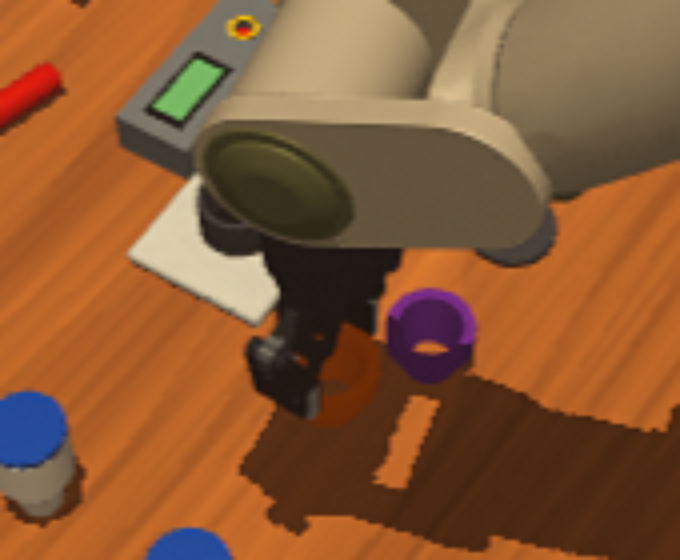

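```bash
python3 -c "
from h import *
o,d=rays('side',[[306.3-.5,283.8],[306.3-.5,281],[302,281]])
for dd in d:
  for y in(.2216+.03,.2216+.04):
    s=(y-o[1])/dd[1]; print(y,(o+dd*s).round(4))
im,d=env.get_image('side'); cv2.imwrite('pics/s5.png',cv2.resize(im[255:295,285:335,::-1],None,fx=14,fy=14,interpolation=cv2.INTER_NEAREST))
"; python3 look2.py | grep ad
```

```text
0.2516 [0.387  0.2516 0.1455]
0.2616 [0.3786 0.2616 0.1673]
0.2516 [0.3866 0.2516 0.1587]
0.2616 [0.3782 0.2616 0.1801]
0.2516 [0.3984 0.2516 0.1471]
0.2616 [0.3898 0.2616 0.1688]
ad top [ 0.5469 -0.3424] [ 0.5164 -0.3759] [ 0.5772 -0.3092] [430.2311 199.6894] 264
ad top [ 0.3882 -0.2153] [ 0.3572 -0.2473] [ 0.4194 -0.1848] [392.5122 247.3821] 246
reader (array([ 0.57921252, -0.01055602]), (116.12127685546875, 329.6436767578125), 4.763251304626465)
ad side [ 0.5483 -0.3398] [ 0.5152 -0.3811] [ 0.5864 -0.2961] [376.102  151.1633] 294
ad side [0.6968 0.2703] [0.6817 0.2455] [0.7162 0.2883] [215.0882 252.8382] 68
```

View pics/s5.png

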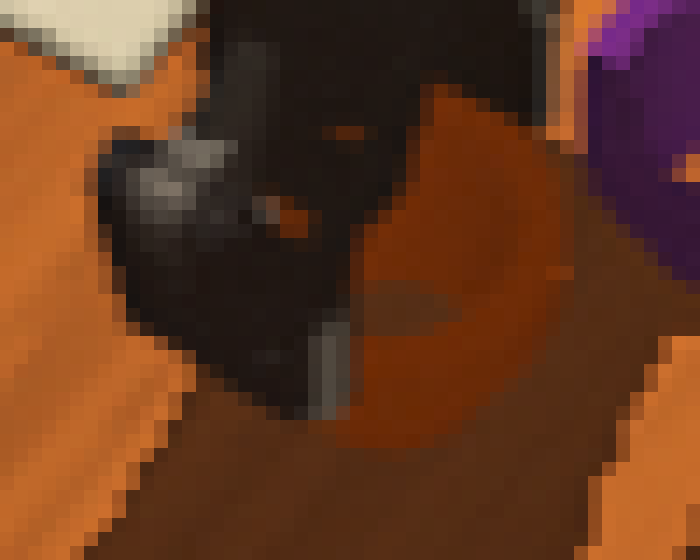

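```bash
python3 -m pendant '[[[0.75,-0.55,0],0,0],[[0.75,-0.55,0],0,0],[[0.75,-0.55,0],0,0],[[0.75,-0.55,0],0,0],[[0.75,-0.55,0],0,0],[[0.75,-0.55,0],0,0],[[0.75,-0.55,-0.6],0,0],[[0.75,-0.55,-0.8],0,0],[[0,0,-0.7],0,0],[[0,0,0],0,0],[[0,0,0],0,0]]' >/dev/null; python3 st.py .572 .089 .065;python3 -c "
from h import *
im,d=env.get_image('side'); cv2.imwrite('pics/s6.png',cv2.resize(im[160:270,230:370,::-1],None,fx=5,fy=5))"
```

```text
t 8.98 p [0.5683 0.0895 0.0634] jaw -85.4 tilt [-0.004  0.    -1.   ] w 0.0589 F [-0.1 -1.2 -1.3] q [-3. 32. 82.  0. 66. 83.]
delta units [ 0.12 -0.02  0.05]
```

View pics/s6.png

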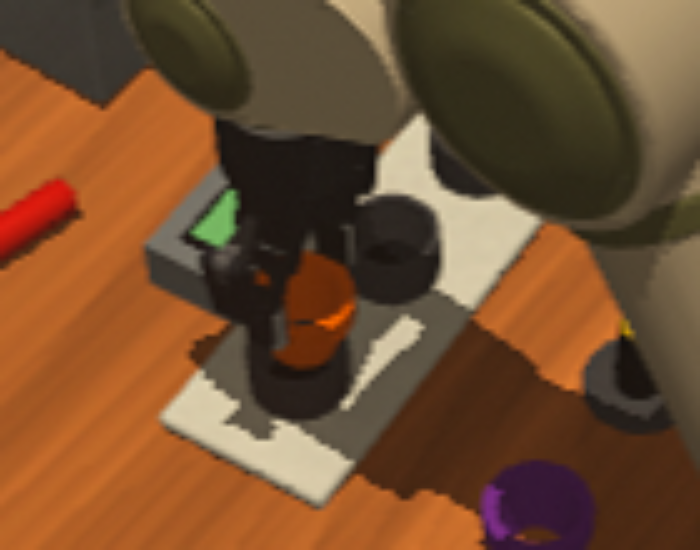

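```bash
python3 -m pendant '[[[0.12,-0.02,-0.35],0,0],[[0,0,-0.35],0,0],[[0,0,-0.2],0,0],[[0,0,0],0,0]]' >/dev/null; python3 st.py .572 .089 .0313
```

```text
t 9.37 p [0.572  0.0891 0.0364] jaw -85.4 tilt [-0.003  0.    -1.   ] w 0.059 F [-0.5 -0.  -1.4] q [-3. 35. 83. -0. 62. 83.]
delta units [-0.   -0.   -0.17]
```

```bash
python3 -m pendant '[[[0,0,-0.17],0,0],[[0,0,0],0,0],[[0,0,0],0,0]]' >/dev/null; python3 st.py; python3 -m pendant '[[[0,0,0],0,0.85],[[0,0,0],0,0.85],[[0,0,0],0,0.85],[[0,0,0.5],0,0.85],[[0,0,1],0,0.9],[[0,0,1],0,1],[[-1,0,1],0,1],[[-1,0,1],0,1],[[-1,0,0],0,1],[[-1,0,0],0,1],[[0,0,0],0,1]]' >/dev/null; python3 st.py; python3 -c "
from h import *
im,d=env.get_image('side'); cv2.imwrite('pics/s7.png',cv2.resize(im[160:270,230:370,::-1],None,fx=5,fy=5))
im,d=env.get_image('top'); cv2.imwrite('pics/t7.png',cv2.resize(im[150:260,260:400,::-1],None,fx=5,fy=5))"; python3 look2.py | grep ad
```

```text
t 9.62 p [0.573  0.0889 0.0327] jaw -85.4 tilt [-0.  0. -1.] w 0.0586 F [-0.2 -0.5 -0.9] q [-3. 35. 83.  0. 62. 83.]
t 10.53 p [0.4494 0.0894 0.1672] jaw -85.4 tilt [-0.002  0.    -1.   ] w 0.0855 F [ 0.7  1.2 -0. ] q [-4. 15. 92. -0. 73. 82.]
ad top [0.5757 0.0888] [0.5532 0.0611] [0.6008 0.1149] [300.6349 189.246 ] 126
ad top [ 0.5471 -0.3424] [ 0.5164 -0.3759] [ 0.5804 -0.3092] [430.2622 199.7416] 267
ad top [ 0.3884 -0.2154] [ 0.3572 -0.2473] [ 0.4194 -0.1848] [392.5847 247.3468] 248
reader (array([ 0.57918518, -0.01056107]), (115.9156265258789, 329.671875), 4.609793186187744)
ad side [0.5841 0.0787] [0.5491 0.044 ] [0.6189 0.1138] [289.046  226.8822] 348
ad side [0.6963 0.2712] [0.6817 0.248 ] [0.7162 0.2883] [214.9538 252.9846] 65
```

View pics/s7.png

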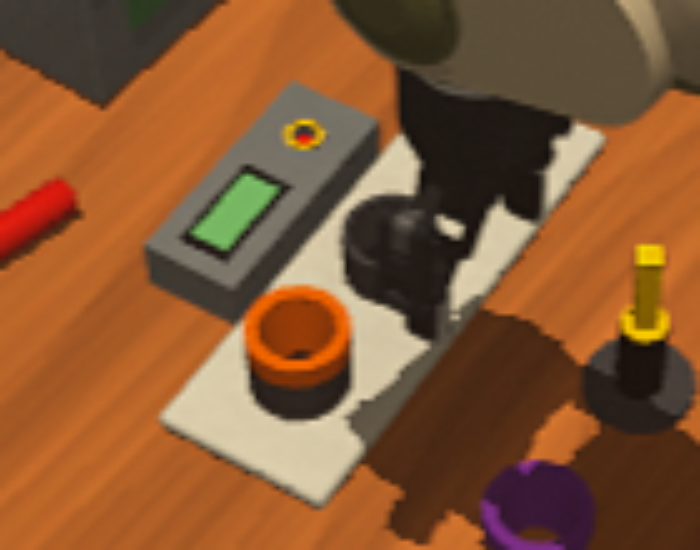

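View pics/t7.png

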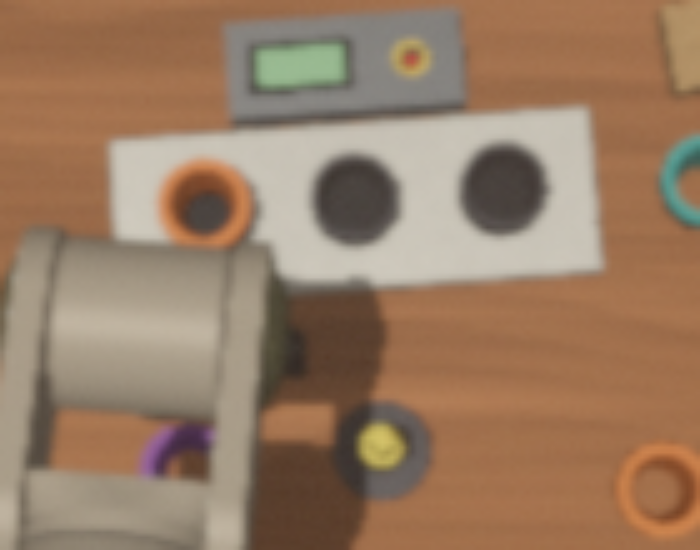

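```bash
python3 -m pendant '[[[-0.2,-1,0],0,1],[[-0.2,-1,0],0,1],[[-0.2,-1,0],0,1],[[-0.2,-1,0],0,1],[[-0.2,-1,0],0,1],[[-0.2,-1,0],0,1],[[-0.2,-1,0],0,1],[[-0.2,-1,0],0,1],[[-0.2,-1,0],0,1],[[-0.2,-1,0],0,1],[[0,0,-0.5],0,1],[[0,0,0],0,1]]' >/dev/null; python3 st.py .389 -.2155 .075; python3 look2.py | grep ad
```

```text
t 11.73 p [ 0.3937 -0.2126  0.1496] jaw -85.6 tilt [-0.002  0.002 -1.   ] w 0.0855 F [ 0.4  1.2 -0.2] q [-44.  15.  95.   0.  70.  42.]
delta units [-0.16 -0.1  -2.49]
ad top [0.5735 0.0885] [0.5465 0.0611] [0.6008 0.1149] [300.6395 190.4966] 147
ad top [ 0.5473 -0.3424] [ 0.5164 -0.3759] [ 0.5805 -0.3092] [430.2374 199.7004] 257
reader (array([ 0.57936487, -0.01055978]), (115.5472640991211, 329.7312927246094), 4.333469867706299)
ad side [ 0.5484 -0.3395] [ 0.5152 -0.3811] [ 0.5864 -0.2961] [376.068  151.1599] 294
ad side [0.5841 0.0787] [0.5491 0.044 ] [0.6189 0.1138] [289.046  226.8822] 348
ad side [0.6968 0.2719] [0.6817 0.248 ] [0.7184 0.2883] [214.6471 253.1324] 68
```

```bash
python3 -m pendant '[[[-0.16,-0.1,-1],0,1],[[0,0,-1],0,1],[[0,0,-1],0,1],[[0,0,-1],0,1],[[0,0,-0.6],0,1],[[0,0,0],0,1],[[0,0,0],0,1]]' >/dev/null; python3 st.py .389 -.2155 .009;python3 -c "
from h import *
im,d=env.get_image('side'); cv2.imwrite('pics/s8.png',cv2.resize(im[140:250,330:470,::-1],None,fx=5,fy=5))"
```

```text
t 12.42 p [ 0.3898 -0.2138  0.0139] jaw -85.3 tilt [-0.     0.001 -1.   ] w 0.0853 F [-0.1  0.6  0.6] q [-44.  27. 106.   0.  47.  41.]
delta units [-0.03 -0.06 -0.16]
```

View pics/s8.png

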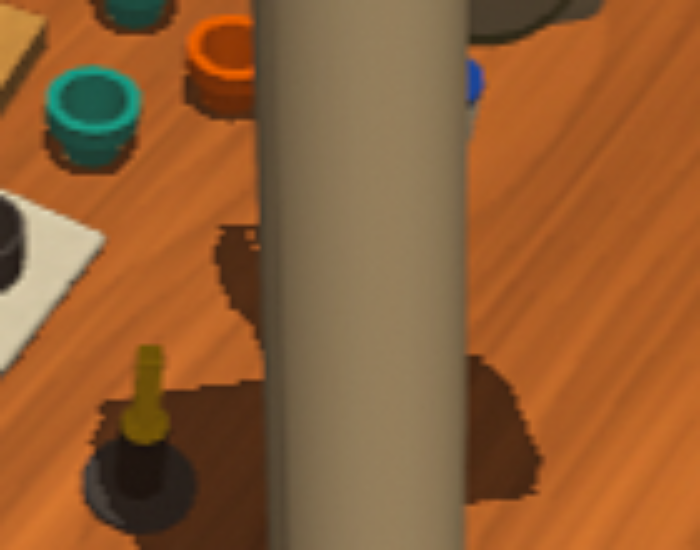

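```bash
python3 -m pendant '[[[0,-0.05,-0.16],0,1],[[0,0,0],0,0.9],[[0,0,0],0,0.82],[[0,0,0],0,0.74],[[0,0,0],0,0.7],[[0,0,0],0,0.6],[[0,0,0],0,0.3]]' 40 >/dev/null; python3 st.py;  python3 -m pendant '[[[0,0,0],0,0],[[0,0,0.3],0,0],[[0,0,0.7],0,0],[[0,0,1],0,0],[[0,0,1],0,0],[[0,0,1],0,0],[[0,0,0],0,0]]' >/dev/null;python3 st.py .5792 -.0106 .13
```

```text
t 13.05 p [ 0.3896 -0.2158  0.01  ] jaw -85.4 tilt [ 0.001 -0.001 -1.   ] w 0.0601 F [-2.8  3.2 15.5] q [-44.  27. 106.   0.  46.  41.]
t 13.63 p [ 0.391  -0.2172  0.1338] jaw -85.4 tilt [ 0.007 -0.007 -1.   ] w 0.0595 F [-0.5 -1.2  0.8] q [-44.  16.  97.   0.  66.  41.]
delta units [ 6.27  6.89 -0.13]
```

```bash
python3 -m pendant '[[[0.78,0.86,0],0,0],[[0.78,0.86,0],0,0],[[0.78,0.86,0],0,0],[[0.78,0.86,0],0,0],[[0.78,0.86,0],0,0],[[0.78,0.86,0],0,0],[[0.78,0.86,-0.6],0,0],[[0.78,0.86,-0.9],0,0],[[0,0,-0.7],0,0],[[0,0,0],0,0],[[0,0,0],0,0]]' >/dev/null; python3 st.py .5797 -.0106 .032;python3 -c "
from h import *
im,d=env.get_image('side'); cv2.imwrite('pics/s9.png',cv2.resize(im[150:260,250:390,::-1],None,fx=5,fy=5))"
```

```text
t 14.55 p [ 0.5744 -0.0106  0.0635] jaw -85.4 tilt [-0.003  0.001 -1.   ] w 0.0598 F [ 0.5 -0.2  0. ] q [-13.  32.  82.  -0.  66.  73.]
delta units [ 0.18 -0.   -1.05]
```

View pics/s9.png

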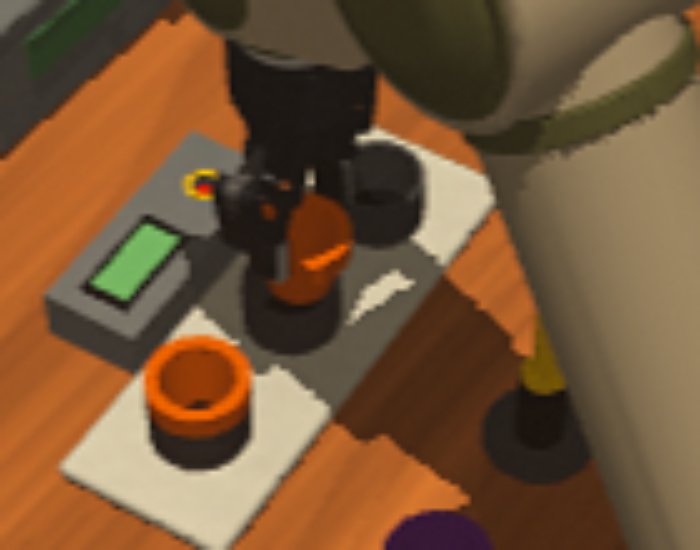

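```bash
python3 -m pendant '[[[0.17,0,-0.35],0,0],[[0,0,-0.35],0,0],[[0,0,-0.3],0,0],[[0,0,0],0,0],[[0,0,0],0,0]]' >/dev/null; python3 st.py .5797 -.0106 .032
```

```text
t 15.02 p [ 0.5799 -0.0109  0.0337] jaw -85.4 tilt [-0.001  0.    -1.   ] w 0.0597 F [-0.6  0.3 -0.2] q [-13.  35.  83.  -0.  62.  73.]
delta units [-0.01  0.01 -0.06]
```

Release; then go on to the third adapter at about (0.547, -0.342).

```bash
python3 -m pendant '[[[0,0,-0.05],0,0],[[0,0,0],0,0.85],[[0,0,0],0,0.85],[[0,0,0],0,0.85],[[0,0,0.5],0,0.85],[[0,0,1],0,0.9],[[0,0,1],0,1],[[-0.1,-1,1],0,1],[[-0.1,-1,0],0,1],[[-0.1,-1,0],0,1],[[-0.1,-1,0],0,1]]' >/dev/null; python3 -m pendant '[[[-0.1,-1,0],0,1],[[-0.1,-1,0],0,1],[[-0.1,-1,0],0,1],[[0,0,0],0,1]]' >/dev/null; python3 st.py .5475 -.342 .1;python3 -c "
from h import *
im,d=env.get_image('side'); cv2.imwrite('pics/s10.png',im[:,:,::-1])"; python3 look2.py | grep ad
```

```text
t 16.27 p [ 0.5588 -0.225   0.1372] jaw -85.7 tilt [ 0.001 -0.002 -1.   ] w 0.0858 F [ 0.2  0.7 -0.8] q [-33.  30.  72.  -0.  77.  53.]
delta units [-0.38 -3.9  -1.24]
ad top [ 0.5814 -0.0114] [ 0.5541 -0.0359] [0.6084 0.0145] [330.9044 188.3676] 136
ad top [0.5735 0.089 ] [0.5465 0.0643] [0.6008 0.1149] [300.6071 190.3143] 140
ad top [ 0.5389 -0.3555] [ 0.5165 -0.3759] [ 0.5672 -0.3286] [434.5    202.4048] 126
reader (array([ 0.60778796, -0.11329022]), (535.5314331054688, 264.8835144042969), 81.67267608642578)
ad side [ 0.5919 -0.0229] [ 0.5584 -0.0579] [0.6263 0.0125] [308.0519 204.2403] 308
ad side [0.5841 0.0787] [0.5491 0.044 ] [0.6189 0.1138] [289.046  226.8822] 348
ad side [0.6967 0.2707] [0.6817 0.2455] [0.7162 0.2876] [214.8209 253.1493] 67
```

View pics/s10.png

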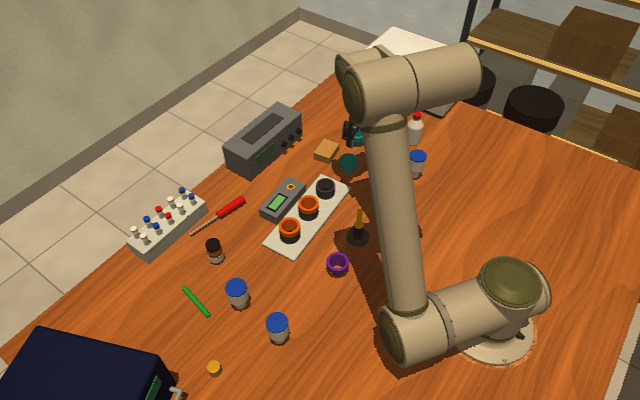

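```bash
python3 -m pendant '[[[-0.1,-1,0],0,1],[[-0.1,-1,0],0,1],[[-0.1,-1,0],0,1],[[-0.08,-0.9,0],0,1],[[0,0,-1],0,1],[[0,0,-0.2],0,1],[[0,0,0],0,1],[[0,0,0],0,1]]' >/dev/null; python3 st.py .5475 -.342 .009;python3 -c "
from h import *
im,d=env.get_image('side'); cv2.imwrite('pics/s11.png',cv2.resize(im[90:200,320:460,::-1],None,fx=5,fy=5))
im,d=env.get_image('top'); cv2.imwrite('pics/t11.png',cv2.resize(im[130:240,370:510,::-1],None,fx=5,fy=5))
"
```

```text
t 17.08 p [ 0.5485 -0.3355  0.1016] jaw -85.3 tilt [-0.     0.001 -1.   ] w 0.0855 F [-0.2  0.3  0.4] q [-42.  36.  68.   0.  76.  43.]
delta units [-0.03 -0.22 -3.09]
```

View pics/s11.png

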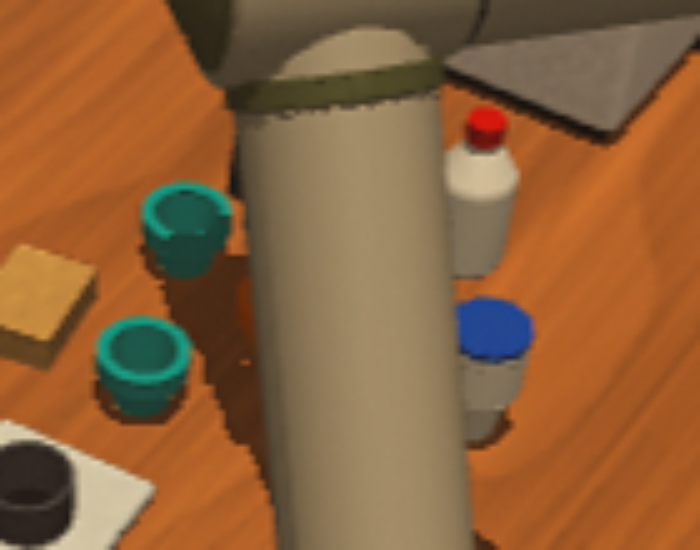

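View pics/t11.png

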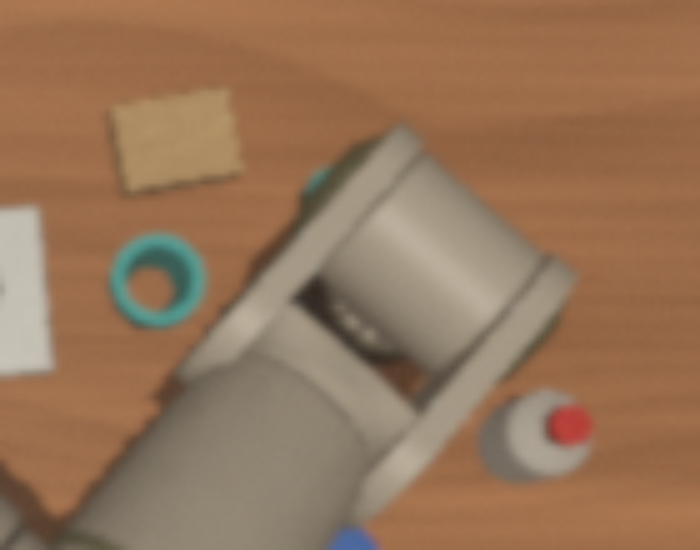

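```bash
python3 -m pendant '[[[-0.03,-0.22,-1],0,1],[[0,0,-1],0,1],[[0,0,-0.5],0,1],[[0,0,-0.4],0,1],[[0,0,0],0,1]]' >/dev/null; python3 st.py .5475 -.342 .009
```

```text
t 17.6 p [ 0.5468 -0.3427  0.0128] jaw -85.4 tilt [-0.002  0.002 -1.   ] w 0.0854 F [ 0.1  1.1 -0.4] q [-43.  42.  72.   0.  66.  43.]
delta units [ 0.02  0.02 -0.13]
```

```bash
python3 -m pendant '[[[0,0,-0.12],0,1],[[0,0,0],0,0.9],[[0,0,0],0,0.82],[[0,0,0],0,0.74],[[0,0,0],0,0.7],[[0,0,0],0,0.6],[[0,0,0],0,0.3]]' 40 >/dev/null; python3 st.py;  python3 -m pendant '[[[0,0,0],0,0],[[0,0,0.3],0,0],[[0,0,0.7],0,0],[[0,0,1],0,0],[[0,0,1],0,0],[[0,0,1],0,0],[[0,0,0],0,0]]' >/dev/null;python3 st.py .5877 -.1103 .13
```

```text
t 18.18 p [ 0.5476 -0.3439  0.0126] jaw -85.4 tilt [ 0.002 -0.001 -1.   ] w 0.0593 F [-2.   1.9 10. ] q [-43.  42.  72.   0.  66.  43.]
t 18.77 p [ 0.549  -0.3454  0.138 ] jaw -85.4 tilt [ 0.009 -0.008 -1.   ] w 0.0589 F [ 0.3 -0.4 -0.8] q [-43.  34.  64.  -0.  81.  43.]
delta units [ 1.29  7.84 -0.27]
```

```bash
python3 -m pendant '[[[0.17,0.98,0],0,0],[[0.17,0.98,0],0,0],[[0.17,0.98,0],0,0],[[0.17,0.98,0],0,0],[[0.17,0.98,0],0,0],[[0.17,0.98,0],0,0],[[0.17,0.98,-0.6],0,0],[[0.1,0.98,-0.8],0,0],[[0,0,-0.7],0,0],[[0,0,0],0,0],[[0,0,0],0,0]]' >/dev/null; python3 st.py .5877 -.1103 .036;python3 -c "
from h import *
im,d=env.get_image('side'); cv2.imwrite('pics/s12.png',cv2.resize(im[130:240,270:410,::-1],None,fx=5,fy=5))"
```

```text
t 19.68 p [ 0.5856 -0.1085  0.0676] jaw -85.4 tilt [-0.001  0.    -1.   ] w 0.0587 F [-0.4 -0.3 -1.3] q [-22.  34.  78.  -0.  68.  64.]
delta units [ 0.07 -0.06 -1.05]
```

View pics/s12.png

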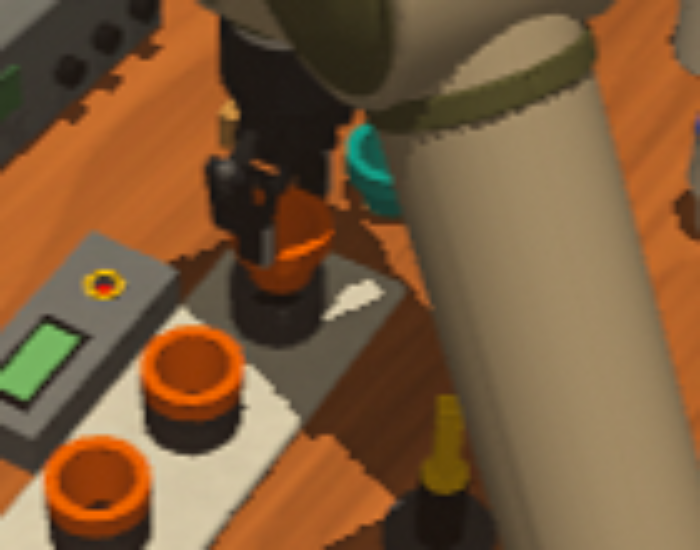

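```bash
python3 -m pendant '[[[0.07,-0.06,-0.35],0,0],[[0,0,-0.35],0,0],[[0,0,-0.3],0,0],[[0,0,0],0,0],[[0,0,0],0,0]]' >/dev/null; python3 st.py .5877 -.1103 .035
```

```text
t 20.15 p [ 0.5875 -0.1104  0.0369] jaw -85.4 tilt [-0.001  0.001 -1.   ] w 0.0589 F [0.6 0.3 0.2] q [-22.  36.  80.  -0.  64.  63.]
delta units [ 0.01  0.   -0.06]
```

```bash
python3 -m pendant '[[[0,0,-0.06],0,0],[[0,0,0],0,0.85],[[0,0,0],0,0.85],[[0,0,0],0,0.85],[[0,0,0.5],0,0.85],[[0,0,1],0,0.9],[[0,0,1],0,1],[[0,0,1],0,1],[[-0.7,-0.7,1],0,1],[[-1,-0.7,0.5],0,1],[[-1,-0.7,0],0,1],[[-1,-0.7,0],0,1]]' >/dev/null; python3 -m pendant '[[[-1,-1,0],0,1],[[-1,-1,0],0,1],[[0,0,0],0,1]]' >/dev/null; python3 st.py .405 -.35 .16;python3 -c "
from h import *
im,d=env.get_image('side'); cv2.imwrite('pics/s13.png',im[:,:,::-1])"; python3 look2.py | grep -e ad -e cup
```

```text
t 21.4 p [ 0.4144 -0.257   0.1859] jaw -85.7 tilt [-0.001 -0.002 -1.   ] w 0.0852 F [ 0.6 -0.3  0.6] q [-46.  17.  86.  -0.  77.  40.]
delta units [-0.31 -3.1  -0.86]
ad top [ 0.5919 -0.1109] [ 0.565  -0.1362] [ 0.6194 -0.086 ] [360.6581 185.7161] 155
ad top [ 0.5813 -0.0112] [ 0.5541 -0.0359] [0.6084 0.0145] [330.8261 188.4058] 138
ad top [0.5736 0.0884] [0.5465 0.0611] [0.6008 0.1149] [300.6645 190.5   ] 152
cup top [0.5448 0.3363] [223.     196.6667] 144
cup top [0.4013 0.3505] [216.6622 241.1622] 148
reader (array([ 0.57930652, -0.01055128]), (115.6722412109375, 329.671875), 4.609793186187744)
ad side [ 0.6042 -0.1249] [ 0.5687 -0.1624] [ 0.6395 -0.088 ] [324.6221 182.3746] 299
ad side [ 0.5919 -0.0229] [ 0.5584 -0.0579] [0.6263 0.0125] [308.0519 204.2403] 308
ad side [0.5844 0.0783] [0.5491 0.044 ] [0.6189 0.1138] [289.0461 226.853 ] 347
ad side [0.6969 0.2704] [0.6817 0.2472] [0.7162 0.2876] [214.9552 252.8955] 67
cup side [0.5463 0.3373] [235.4477 286.9673] 306
cup side [0.4016 0.3501] [276.4735 322.1504] 359
```

View pics/s13.png

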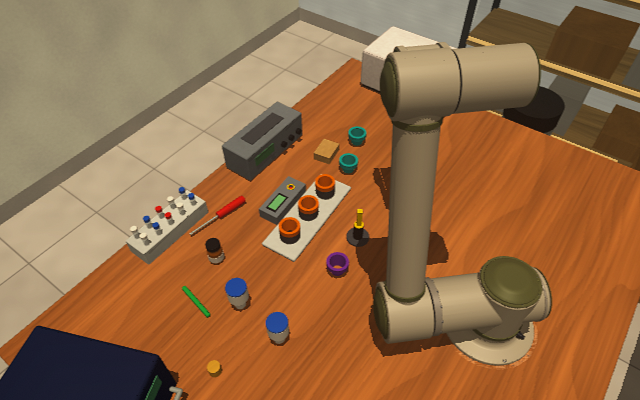

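```bash
python3 -m pendant '[[[-0.1,-1,0],0,1],[[-0.1,-1,0],0,1],[[-0.1,-1,0],0,1],[[0,0,-0.5],0,1],[[0,0,0],0,1],[[0,0,0],0,1]]' >/dev/null; python3 st.py .405 -.35 .042
```

```text
t 22.05 p [ 0.4099 -0.3415  0.1699] jaw -85.3 tilt [-0.001  0.002 -1.   ] w 0.0851 F [-0.4  0.3 -0.6] q [-53.  22.  81.   0.  77.  33.]
delta units [-0.16 -0.28 -4.26]
```

```bash
python3 -m pendant '[[[-0.16,-0.28,-0.2],0,1],[[0,0,-0.5],0,1],[[0,0,-0.9],0,1],[[0,0,-1],0,1],[[0,0,-1],0,1],[[0,0,-0.5],0,1],[[0,0,0],0,1],[[0,0,0],0,1]]' >/dev/null; python3 st.py .405 -.35 .042;python3 -c "
from h import *
im,d=env.get_image('side'); cv2.imwrite('pics/s14.png',cv2.resize(im[80:220,350:510,::-1],None,fx=4,fy=4))
im,d=env.get_image('top'); cv2.imwrite('pics/t14.png',cv2.resize(im[180:300,370:510,::-1],None,fx=4,fy=4))
"
```

```text
t 22.72 p [ 0.4047 -0.3512  0.0477] jaw -85.4 tilt [-0.  0. -1.] w 0.0853 F [-1.1 -0.8  0.7] q [-54.  30.  90.  -0.  60.  32.]
delta units [ 0.01  0.04 -0.19]
```

View pics/s14.png

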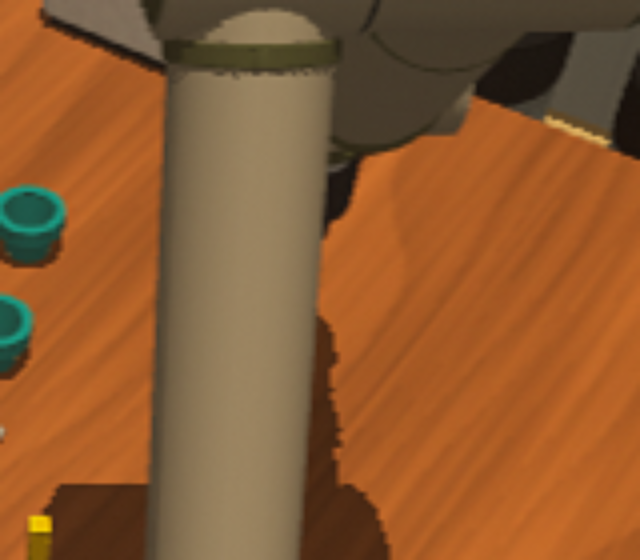

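View pics/t14.png

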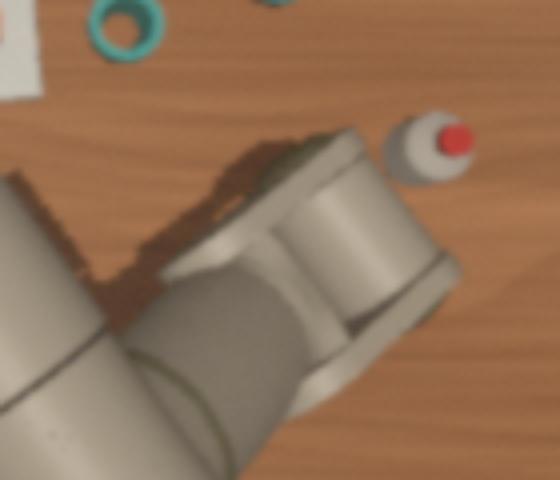

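```bash
python3 -m pendant '[[[0,0.04,-0.18],0,1],[[0,0,0],0,0.85],[[0,0,0],0,0.75],[[0,0,0],0,0.7],[[0,0,0],0,0.64],[[0,0,0],0,0.5],[[0,0,0],0,0.3],[[0,0,0],0,0]]' 40 >/dev/null; python3 st.py;  python3 -m pendant '[[[0,0,0],0,0],[[0,0,0.3],0,0],[[0,0,0.6],0,0],[[0,0,1],0,0],[[0,0,1],0,0],[[0,0,1],0,0],[[0,0,0],0,0],[[0,0,0],0,0]]' >/dev/null;python3 st.py .5877 -.1103 .16
```

```text
t 23.48 p [ 0.4046 -0.3503  0.0425] jaw -85.4 tilt [ 0.001 -0.001 -1.   ] w 0.0527 F [-0.1  0.6  5.9] q [-54.  31.  90.   0.  59.  32.]
t 24.15 p [ 0.4047 -0.3505  0.1606] jaw -85.4 tilt [ 0.002 -0.003 -1.   ] w 0.0528 F [ 0.2  0.8 -1. ] q [-54.  23.  81.  -0.  76.  32.]
delta units [ 6.1   8.01 -0.02]
```

```bash
python3 -m pendant '[[[0.4,0.5,0],0,0],[[0.7,0.9,0],0,0],[[0.7,0.93,0],0,0],[[0.7,0.93,0],0,0],[[0.7,0.93,0],0,0],[[0.7,0.93,0],0,0],[[0.7,0.93,0],0,0],[[0.7,0.9,0],0,0],[[0.4,0.5,0],0,0],[[0.4,0.5,0],0,0],[[0,0,0],0,0],[[0,0,0],0,0]]' >/dev/null; python3 st.py .5877 -.1103 .11;python3 -c "
from h import *
im,d=env.get_image('side'); cv2.imwrite('pics/s15.png',cv2.resize(im[110:240,250:410,::-1],None,fx=5,fy=4.5))"
```

```text
t 25.15 p [ 0.587  -0.1109  0.1575] jaw -85.3 tilt [-0.003  0.001 -1.   ] w 0.053 F [ 0.5 -0.2 -0.8] q [-22.  29.  71.  -0.  80.  63.]
delta units [ 0.02  0.02 -1.58]
```

View pics/s15.png

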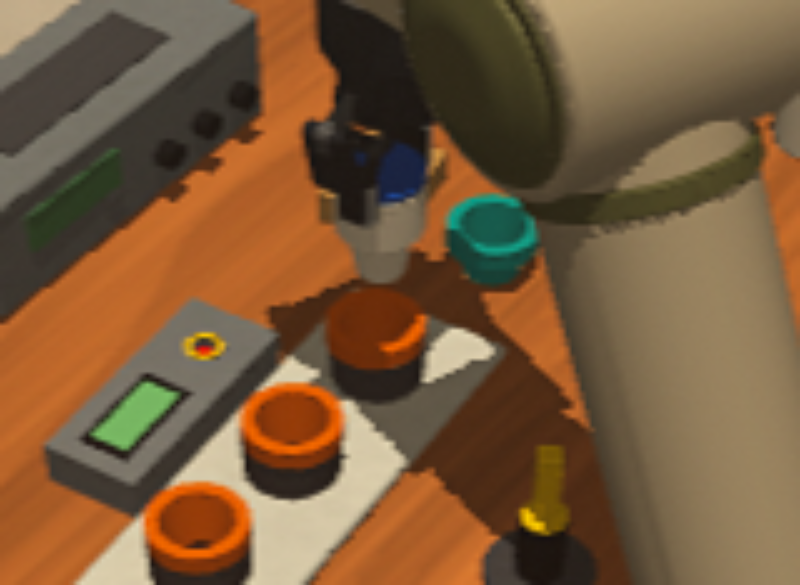

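```bash
python3 -m pendant '[[[0.02,0.02,-0.6],0,0],[[0,0,-0.7],0,0],[[0,0,-0.7],0,0],[[0,0,-0.5],0,0],[[0,0,-0.3],0,0],[[0,0,0],0,0],[[0,0,0],0,0]]' >/dev/null; python3 st.py .5877 -.1103 .0665
```

```text
t 25.78 p [ 0.5878 -0.1117  0.0751] jaw -85.5 tilt [-0. -0. -1.] w 0.0527 F [ 0.8 -0.2 -0.2] q [-22.  33.  78.  -0.  69.  63.]
delta units [-0.    0.05 -0.29]
```

```bash
python3 -m pendant '[[[0,0.04,-0.15],0,0],[[0,0,-0.15],0,0],[[0,0,0],0,0],[[0,0,0],0,0]]' >/dev/null; python3 st.py .5877 -.1103 .0665
```

```text
t 26.12 p [ 0.588  -0.1098  0.066 ] jaw -85.4 tilt [-0. -0. -1.] w 0.053 F [-0.4 -0.8 -1. ] q [-22.  34.  78.  -0.  68.  63.]
delta units [-0.01 -0.02  0.02]
```

```bash
python3 -m pendant '[[[0,0,0],0,0.8],[[0,0,0],0,0.8],[[0,0,0],0,0.8],[[0,0,0.5],0,0.85],[[0,0,1],0,1],[[0,0,1],0,1],[[0,0,1],0,1],[[-0.4,1,0],0,1],[[-0.4,1,0],0,1],[[-0.4,1,0],0,1],[[-0.4,1,0],0,1],[[-0.4,1,0],0,1]]' >/dev/null; python3 -m pendant '[[[-0.4,1,0],0,1],[[-0.4,1,0],0,1],[[-0.4,1,0],0,1],[[-0.4,1,0],0,1],[[-0.4,1,0],0,1],[[-0.4,1,0],0,1],[[-0.4,1,0],0,1],[[-0.4,1,0],0,1],[[-0.4,1,0],0,1],[[0,0.8,0],0,1],[[0,0,0],0,1]]' >/dev/null; python3 st.py .4012 .3503 .042; python3 look2.py | grep -e ad -e cup; python3 -c "
from h import *
im,d=env.get_image('side'); cv2.imwrite('pics/s16.png',im[:,:,::-1])"
```

```text
t 28.03 p [0.4191 0.3376 0.1712] jaw -85.2 tilt [ 0.001  0.001 -1.   ] w 0.0854 F [-0.6 -0.3  0.1] q [ 26.  22.  80.   0.  78. 111.]
delta units [-0.6   0.42 -4.31]
ad top [ 0.5812 -0.0113] [ 0.5541 -0.0359] [0.6084 0.0145] [330.8582 188.4701] 134
ad top [0.5735 0.0889] [0.5465 0.0643] [0.6008 0.1149] [300.5839 190.557 ] 149
cup top [ 0.5966 -0.1147] [362.5618 181.9888] 89
cup top [0.5448 0.3356] [223.2185 196.6887] 151
reader (array([ 0.57941864, -0.01054906]), (116.78857421875, 329.88555908203125), 5.0262837409973145)
ad side [0.5953 0.0596] [0.5763 0.044 ] [0.6141 0.0765] [290.0519 220.6883] 77
ad side [0.6962 0.2715] [0.6817 0.248 ] [0.7162 0.2883] [214.8438 253.1875] 64
cup side [ 0.6036 -0.1265] [325.087  170.4076] 184
cup side [0.5479 0.3385] [234.6335 286.9573] 281
cup side [0.4014 0.3504] [276.4843 322.2707] 351
```

View pics/s16.png

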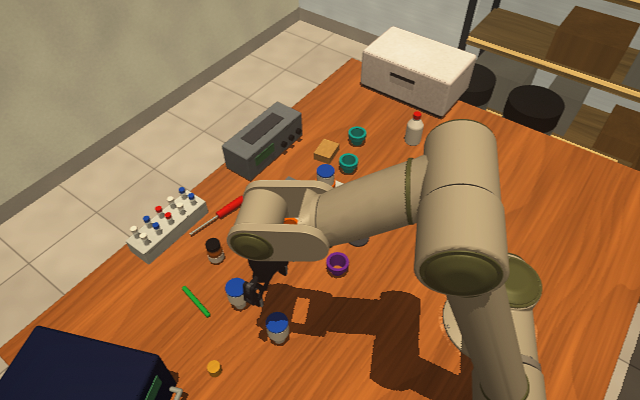

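```bash
python3 -m pendant '[[[-0.6,0.42,-0.2],0,1],[[0,0,-0.5],0,1],[[0,0,-0.9],0,1],[[0,0,-1],0,1],[[0,0,-1],0,1],[[0,0,-0.5],0,1],[[0,0,0],0,1],[[0,0,0],0,1]]' >/dev/null; python3 st.py .4012 .3503 .0425;python3 -c "
from h import *
im,d=env.get_image('side'); cv2.imwrite('pics/s17.png',cv2.resize(im[250:370,200:360,::-1],None,fx=5,fy=5))
m=env.get_image
"
```

```text
t 28.85 p [0.4024 0.3459 0.0481] jaw -85.5 tilt [-0.001 -0.    -1.   ] w 0.0854 F [ 0.2 -0.1 -0.4] q [ 28.  30.  91.  -0.  60. 113.]
delta units [-0.04  0.15 -0.19]
```

View pics/s17.png

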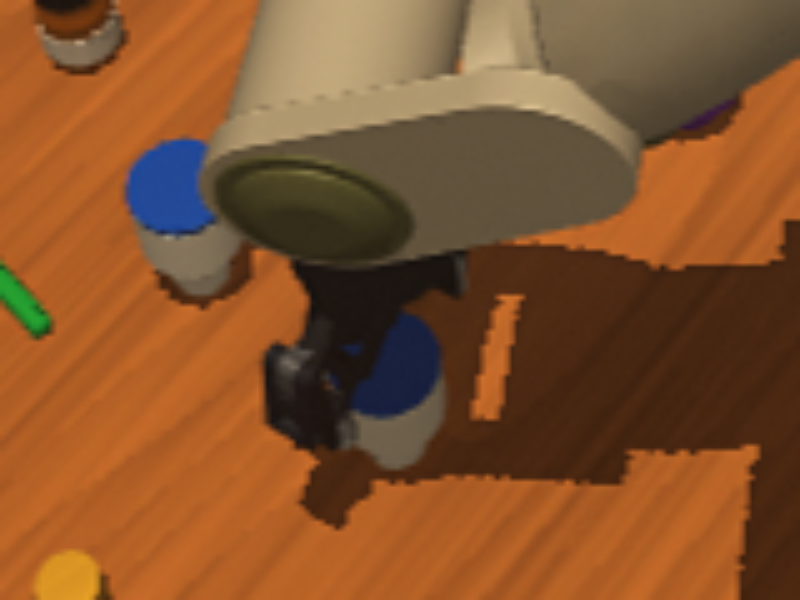

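```bash
python3 -m pendant '[[[-0.04,0.15,-0.18],0,1],[[0,0,0],0,0.85],[[0,0,0],0,0.75],[[0,0,0],0,0.7],[[0,0,0],0,0.64],[[0,0,0],0,0.5],[[0,0,0],0,0.3],[[0,0,0],0,0]]' 40 >/dev/null; python3 st.py;  python3 -m pendant '[[[0,0,0],0,0],[[0,0,0.3],0,0],[[0,0,0.6],0,0],[[0,0,1],0,0],[[0,0,1],0,0],[[0,0,1],0,0],[[0,0,0.3],0,0],[[0,0,0],0,0],[[0,0,0],0,0]]' >/dev/null;python3 st.py .5797 -.0106 .165
```

```text
t 29.57 p [0.4012 0.3513 0.0432] jaw -85.4 tilt [ 0.001  0.    -1.   ] w 0.0527 F [-1.3 -0.7  5.7] q [ 28.  30.  91.  -0.  59. 114.]
t 30.32 p [0.4004 0.3511 0.168 ] jaw -85.4 tilt [-0.001 -0.    -1.   ] w 0.0529 F [ 0.1  0.5 -0.5] q [ 28.  22.  81.   0.  77. 114.]
delta units [  5.98 -12.06  -0.1 ]
```

```bash
python3 -m pendant '[[[0.2,-0.5,0],0,0],[[0.5,-0.96,0],0,0],[[0.5,-0.96,0],0,0],[[0.5,-0.96,0],0,0],[[0.5,-0.96,0],0,0],[[0.5,-0.96,0],0,0],[[0.5,-0.96,0],0,0],[[0.5,-0.96,0],0,0],[[0.5,-0.96,0],0,0],[[0.5,-0.96,0],0,0],[[0.5,-0.96,0],0,0],[[0.5,-0.96,0],0,0]]' >/dev/null; python3 -m pendant '[[[0.2,-0.5,0],0,0],[[0.1,-0.3,0],0,0],[[0,0,0],0,0],[[0,0,0],0,0]]' >/dev/null; python3 st.py .5797 -.0106 .067;python3 -c "
from h import *
im,d=env.get_image('side'); cv2.imwrite('pics/s18.png',cv2.resize(im[110:240,250:410,::-1],None,fx=5,fy=4.5))"
```

```text
t 31.65 p [ 0.5801 -0.0037  0.1678] jaw -85.4 tilt [-0.002  0.001 -1.   ] w 0.0529 F [-0.1 -0.1 -0.7] q [-12.  27.  73.   0.  80.  73.]
delta units [-0.01 -0.23 -3.36]
```

View pics/s18.png

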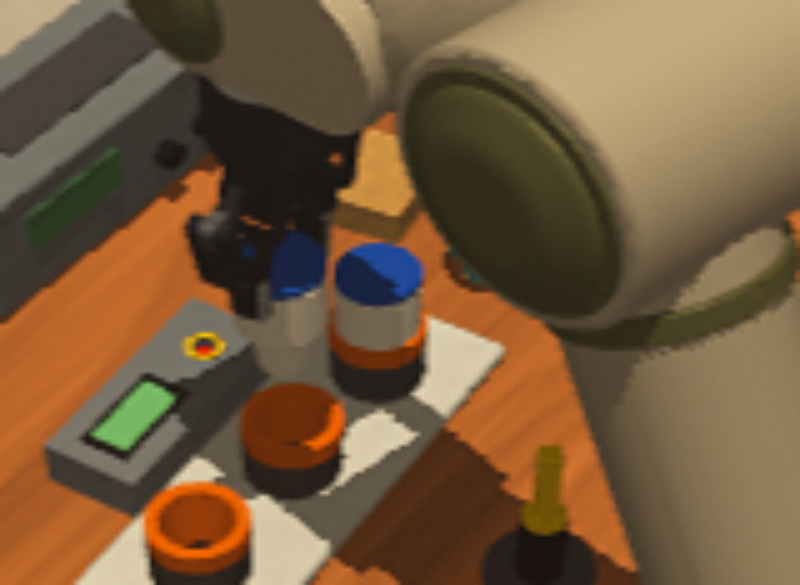

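```bash
python3 -m pendant '[[[0,-0.23,-0.3],0,0],[[0,0,-0.7],0,0],[[0,0,-0.8],0,0],[[0,0,-0.7],0,0],[[0,0,-0.5],0,0],[[0,0,-0.2],0,0],[[0,0,0],0,0],[[0,0,0],0,0]]' >/dev/null; python3 st.py .5797 -.0106 .067
```

```text
t 32.37 p [ 0.5809 -0.0111  0.073 ] jaw -85.4 tilt [ 0.001 -0.    -1.   ] w 0.0526 F [ 0.5 -0.5 -0.2] q [-13.  32.  81.   0.  67.  73.]
delta units [-0.04  0.02 -0.2 ]
```

```bash
python3 -m pendant '[[[-0.03,0.02,-0.2],0,0],[[0,0,0],0,0],[[0,0,0],0,0]]' >/dev/null; python3 st.py .5797 -.0106 .067;  python3 -m pendant '[[[0,0,0],0,0.8],[[0,0,0],0,0.8],[[0,0,0],0,0.8],[[0,0,0.5],0,0.8],[[0,0,1],0,0.85],[[0,0,1],0,1],[[0,0,1],0,1],[[0,1,0],0,1],[[0,1,0],0,1],[[0,1,0],0,1],[[0,1,0],0,1],[[-0.1,1,0],0,1]]' >/dev/null; python3 -m pendant '[[[-0.1,1,0],0,1],[[-0.2,1,0],0,1],[[-0.2,1,0],0,1],[[-0.2,1,0],0,1],[[-0.2,1,0],0,1],[[-0.2,1,0],0,1],[[0,0.5,0],0,1],[[0,0,0],0,1]]' >/dev/null; python3 st.py .545 .336 .0425; python3 look2.py | grep -e ad -e cup
```

```text
t 32.62 p [ 0.5799 -0.0107  0.0669] jaw -85.4 tilt [ 0. -0. -1.] w 0.0526 F [ 0.6 -0.1 -0.6] q [-13.  32.  81.   0.  66.  73.]
delta units [-0.01  0.    0.  ]
t 34.28 p [0.543  0.3372 0.1715] jaw -85.2 tilt [ 0.     0.001 -1.   ] w 0.0852 F [-0.2  0.2  0.3] q [ 21.  32.  62.   0.  85. 106.]
delta units [ 0.07 -0.04 -4.3 ]
ad top [0.5737 0.0891] [0.5465 0.0643] [0.6008 0.1149] [300.6571 190.2786] 140
cup top [ 0.595  -0.1144] [362.4747 182.4747] 99
cup top [ 0.593  -0.0139] [331.45 182.85] 40
reader (array([ 0.57918518, -0.01056107]), (115.9156265258789, 329.671875), 4.609793186187744)
ad side [0.5783 0.0847] [0.5491 0.0494] [0.6141 0.1138] [289.3385 229.1634] 257
cup side [0.5464 0.3372] [235.4448 286.8828] 290
```

```bash
python3 -m pendant '[[[0.07,-0.04,-0.2],0,1],[[0,0,-0.5],0,1],[[0,0,-0.9],0,1],[[0,0,-1],0,1],[[0,0,-1],0,1],[[0,0,-0.5],0,1],[[0,0,0],0,1],[[0,0,0],0,1]]' >/dev/null; python3 st.py .5453 .3362 .0425;python3 -c "
from h import *
im,d=env.get_image('side'); cv2.imwrite('pics/s19.png',cv2.resize(im[150:350,180:400,::-1],None,fx=3,fy=3))
im,d=env.get_image('top'); cv2.imwrite('pics/t19.png',cv2.resize(im[130:250,180:400,::-1],None,fx=3,fy=3))
"
```

```text
t 35.05 p [0.5463 0.3319 0.0483] jaw -85.5 tilt [-0.001 -0.    -1.   ] w 0.0855 F [ 0.6  0.1 -0. ] q [ 21.  39.  72.  -0.  69. 106.]
delta units [-0.03  0.14 -0.19]
```

View pics/s19.png

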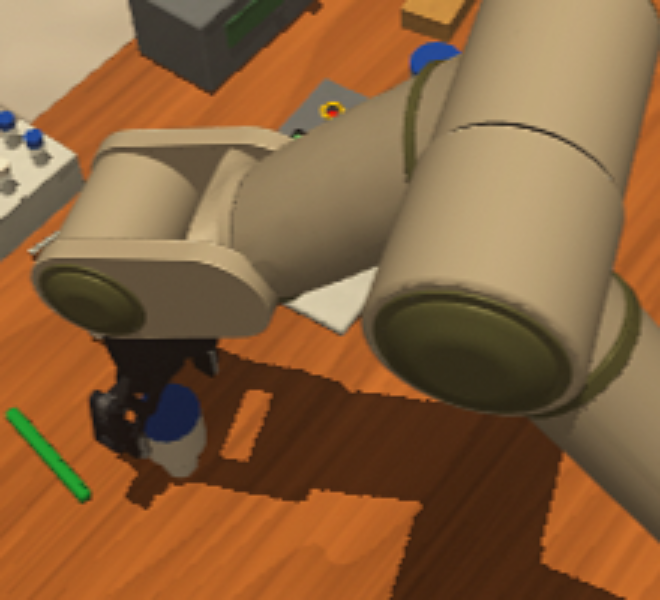

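View pics/t19.png

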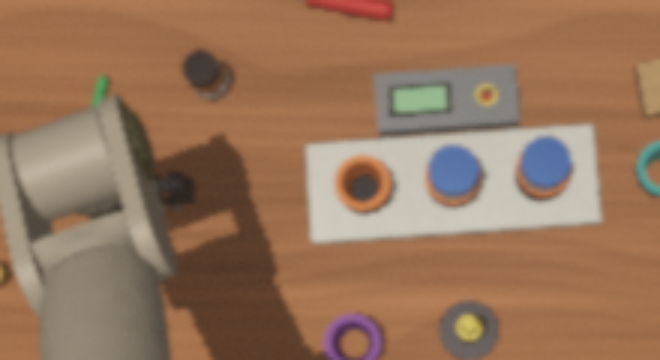

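```bash
python3 -m pendant '[[[-0.03,0.14,-0.18],0,1],[[0,0,0],0,0.85],[[0,0,0],0,0.75],[[0,0,0],0,0.7],[[0,0,0],0,0.64],[[0,0,0],0,0.5],[[0,0,0],0,0.3],[[0,0,0],0,0]]' 40 >/dev/null; python3 st.py;  python3 -m pendant '[[[0,0,0],0,0],[[0,0,0.3],0,0],[[0,0,0.6],0,0],[[0,0,1],0,0],[[0,0,1],0,0],[[0,0,1],0,0],[[0,0,0.3],0,0],[[0,0,0],0,0],[[0,0,0],0,0]]' >/dev/null;python3 st.py .5717 .0891 .165
```

```text
t 35.82 p [0.5455 0.3373 0.0438] jaw -85.4 tilt [ 0.001  0.    -1.   ] w 0.0523 F [-1.2  0.3  4.4] q [ 21.  39.  72.  -0.  69. 107.]
t 36.57 p [0.5447 0.337  0.1682] jaw -85.4 tilt [-0.001 -0.    -1.   ] w 0.0527 F [-0.9  0.1 -1.6] q [ 21.  33.  62.   0.  85. 107.]
delta units [ 0.9  -8.26 -0.11]
```

```bash
python3 -m pendant '[[[0,-0.5,0],0,0],[[0.1,-0.9,0],0,0],[[0.1,-0.96,0],0,0],[[0.1,-0.96,0],0,0],[[0.1,-0.96,0],0,0],[[0.1,-0.96,0],0,0],[[0.1,-0.96,0],0,0],[[0.1,-0.96,0],0,0],[[0.1,-0.7,0],0,0],[[0.1,-0.4,0],0,0],[[0,0,0],0,0],[[0,0,0],0,0]]' >/dev/null; python3 st.py .5717 .0891 .067;python3 -c "
from h import *
im,d=env.get_image('side'); cv2.imwrite('pics/s20.png',cv2.resize(im[140:270,230:390,::-1],None,fx=5,fy=4.5))"
```

```text
t 37.57 p [0.5717 0.0895 0.1679] jaw -85.5 tilt [-0.002  0.001 -1.   ] w 0.0526 F [ 0.1  0.7 -1.5] q [-3. 27. 73.  0. 80. 83.]
delta units [-0.   -0.01 -3.36]
```

View pics/s20.png

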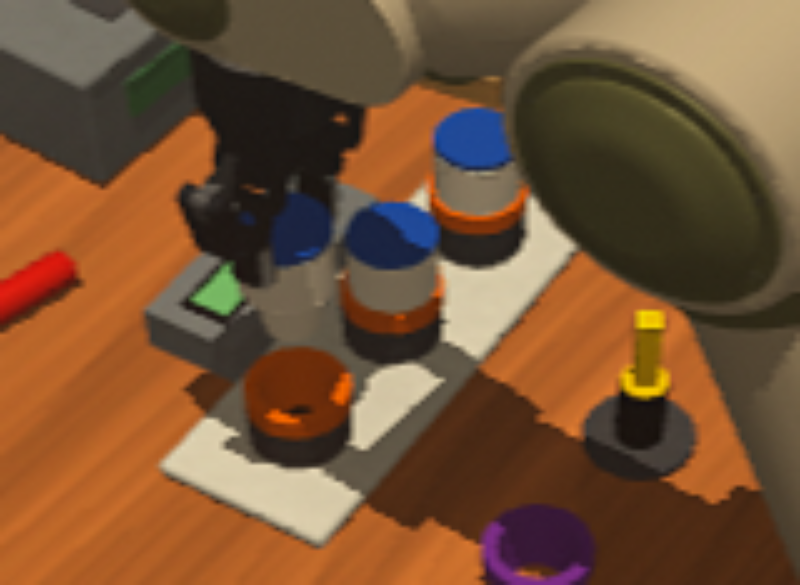

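```bash
python3 -m pendant '[[[0,-0.01,-0.3],0,0],[[0,0,-0.7],0,0],[[0,0,-0.8],0,0],[[0,0,-0.7],0,0],[[0,0,-0.5],0,0],[[0,0,-0.34],0,0],[[0,0,0],0,0],[[0,0,0],0,0]]' >/dev/null; python3 st.py .5717 .0891 .067
```

```text
t 38.28 p [0.572  0.0897 0.0689] jaw -85.4 tilt [-0.  0. -1.] w 0.0529 F [ 0.8  0.4 -0.6] q [-3. 32. 81.  0. 66. 83.]
delta units [-0.01 -0.02 -0.06]
```

```bash
python3 -m pendant '[[[0,0,-0.06],0,0],[[0,0,0],0,0.8],[[0,0,0],0,0.8],[[0,0,0],0,0.8],[[0,0,0.5],0,0.8],[[0,0,1],0,0.85],[[0,0,1],0,1],[[0,0,1],0,1],[[-0.5,1,0.5],0,1],[[-1,1,0.5],0,1],[[-1,1,0],0,1],[[0,0,0],0,1]]' >/dev/null;python3 st.py
cat > sv.py <<'E'
from h import *
import sys
k=sys.argv[1]
im,d=env.get_image('side'); cv2.imwrite(f'pics/s{k}.png',cv2.resize(im[130:270,240:420,::-1],None,fx=4.4,fy=4.2,interpolation=cv2.INTER_CUBIC))
im2,d2=env.get_image('top'); cv2.imwrite(f'pics/t{k}.png',cv2.resize(im2[150:260,270:400,::-1],None,fx=6,fy=5.4,interpolation=cv2.INTER_CUBIC))
np.savez(f'f{k}.npz',s=im,sd=d,t=im2,td=d2)
E
python3 sv.py 21
```

```text
t 39.28 p [0.4958 0.1803 0.2028] jaw -85.2 tilt [ 0.001  0.002 -1.   ] w 0.085 F [ 0.7  0.3 -0.5] q [ 7. 20. 78.  0. 82. 92.]
```

View pics/s21.png

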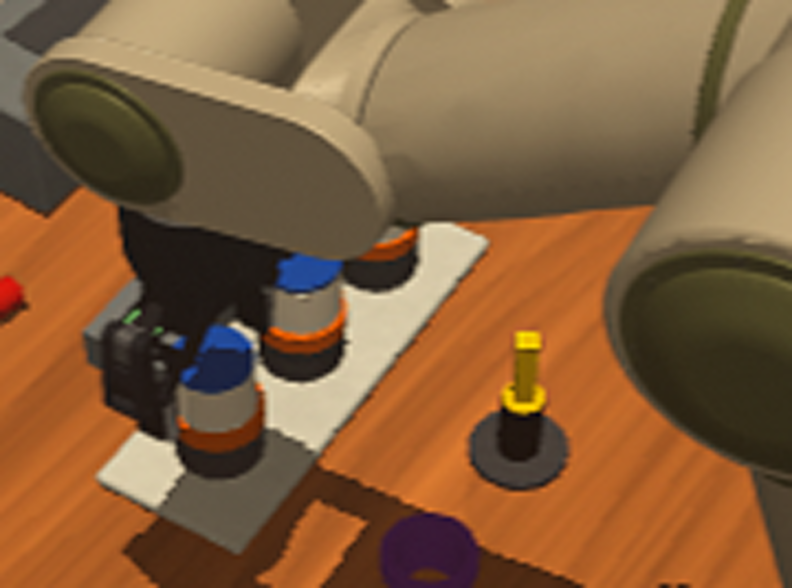

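View pics/t21.png

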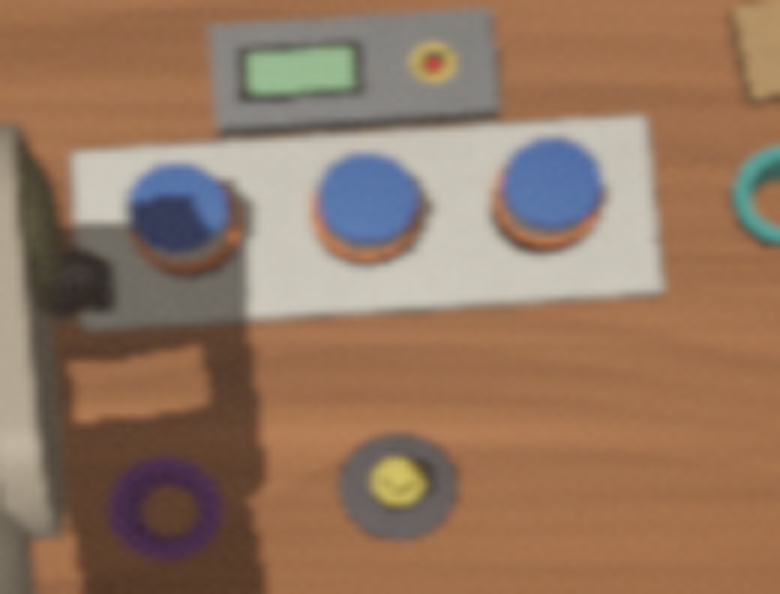

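Run:
```python
from h import *
f=np.load('f21.npz')
RNG['blue']=((100,90,30),(125,255,255))
for n,im,d in(('top',f['t'],f['td']),('side',f['s'],f['sd'])):
    for c,st,m in blobs(n,im,'blue',30):
        if not(270<c[0]<400 and 160<c[1]<260): continue
        vu=np.argwhere(cv2.erode(m,np.ones((3,3)))>0); o,dd=rays(n,vu[:,::-1]); X=o+dd*d[vu[:,0],vu[:,1]][:,None]
        print(n,'lid',c.round(1),st[4],'z med',np.median(X[:,2]).round(4),'xy@.112',plane(n,[c],.112)[0][:2].round(4))
# stylus
im=f['t'];hsv=cv2.cvtColor(im,cv2.COLOR_RGB2HSV).astype(int)
sub=(slice(225,255),slice(320,355))
g=((hsv[...,0]>18)&(hsv[...,0]<40)&(hsv[...,1]>70)).astype(np.uint8); 
M=np.zeros_like(g);M[sub]=g[sub]; v,u=np.nonzero(M); print('yellow top',u.mean(),v.mean(),len(u),'z.062',plane('top',[[u.mean(),v.mean()]],.062).round(4))
h2=((hsv[...,1]<100)&(hsv[...,2]<125)).astype(np.uint8)|g
M=np.zeros_like(g);M[sub]=h2[sub];k,l,st,ce=cv2.connectedComponentsWithStats(M);i=1+np.argmax(st[1:,4])
cs,_=cv2.findContours((l==i).astype(np.uint8),cv2.RETR_EXTERNAL,cv2.CHAIN_APPROX_NONE);P=plane('top',cv2.convexHull(cs[0])[:,0],.006)[:,:2]
print('foot top',st[i],cv2.minEnclosingCircle(P.astype(np.float32)),P.min(0),P.max(0))
im=f['s'];hsv=cv2.cvtColor(im,cv2.COLOR_RGB2HSV).astype(int)
g=((hsv[...,0]>22)&(hsv[...,0]<36)&(hsv[...,1]>150)).astype(np.uint8);M=np.zeros_like(g);M[200:240,345:375]=g[200:240,345:375]
for r in range(204,232): 
    row=[ '%3d/%3d'%(hsv[r,c,0],hsv[r,c,2]) if M[r,c] else '   .   ' for c in range(352,367)]; print(r,' '.join(row))
```

```text
top lid [361.6 183.6] 180 z med 0.1114 xy@.112 [ 0.5872 -0.1101]
top lid [330.9 186.4] 186 z med 0.1119 xy@.112 [ 0.5772 -0.0124]
top lid [299.4 187.6] 164 z med 0.1111 xy@.112 [0.5727 0.088 ]
side lid [309.  194.6] 107 z med 0.1113 xy@.112 [ 0.5706 -0.0023]
side lid [289.3 215.4] 180 z med 0.1114 xy@.112 [0.5683 0.0906]
yellow top 335.9375 238.625 80 z.062 [[ 0.4142 -0.0299  0.062 ]]
foot top [327 231  19  19 292] ((0.4136861562728882, -0.030570443719625473), 0.03279932960867882) [ 0.38250452 -0.06082657] [ 4.42965122e-01 -1.97278595e-04]
204    .       .       .       .       .       .       .       .       .       .       .       .       .       .       .   
205    .       .       .       .       .       .       .       .       .       .       .       .       .       .       .   
206    .       .       .       .       .       .       .       .       .       .       .       .       .       .       .   
207    .       .       .       .       .       .       .       .       .       .       .       .       .       .       .   
208    .       .       .       .       .       .       .  
[... 2214 characters left out ...]
247  25/247  25/248  25/248  25/248  25/248  23/226    .       .       .       .   
227    .       .       .       .     23/211  24/246  24/248  24/248  24/246  23/238    .       .       .       .       .   
228    .       .       .       .       .       .       .       .       .       .       .       .       .       .       .   
229    .       .       .       .       .       .       .       .       .       .       .       .       .       .       .   
230    .       .       .       .       .       .       .       .       .       .       .       .       .       .       .   
231    .       .       .       .       .       .       .       .       .       .       .       .       .       .       .
```

Run:
```python
from h import *
print(plane('side',[[359.2,210.5]],.124),proj('side',[[.414,-.0303,.124],[.414,-.0303,.064],[.414,-.0303,.006]]),proj('top',[[.414,-.0303,.124],[.414,-.0303,.062]]))
f=np.load('f21.npz')
# foot in side
im=f['s'];hsv=cv2.cvtColor(im,cv2.COLOR_RGB2HSV).astype(int)
h=((hsv[...,2]<90)).astype(np.uint8);M=np.zeros_like(h);M[205:255,340:375]=h[205:255,340:375]
k,l,st,ce=cv2.connectedComponentsWithStats(M);i=1+np.argmax(st[1:,4]);print(st[i])
cs,_=cv2.findContours((l==i).astype(np.uint8),cv2.RETR_EXTERNAL,cv2.CHAIN_APPROX_NONE);P=plane('side',cs[0][:,0],.0)[:,:2]
c=cs[0][:,0]; lo=c[c[:,1]>238]; print(circ(plane('side',lo,.0)[:,:2]))
# button both
im=f['t'];hsv=cv2.cvtColor(im,cv2.COLOR_RGB2HSV).astype(int)
g=((hsv[...,1]>70)&((hsv[...,0]<35)|(hsv[...,0]>170))).astype(np.uint8);M=np.zeros_like(g);M[152:170,333:350]=g[152:170,333:350];v,u=np.nonzero(M);print('btn top',u.mean(),v.mean(),len(u),plane('top',[[u.mean(),v.mean()]],.036),np.ptp(u),np.ptp(v))
im=cv2.imread('pics/side0.png')[:,:,::-1];hsv=cv2.cvtColor(np.ascontiguousarray(im),cv2.COLOR_RGB2HSV).astype(int)
g=((hsv[...,1]>120)&((hsv[...,0]<35)|(hsv[...,0]>170))).astype(np.uint8);M=np.zeros_like(g);M[178:197,280:302]=g[178:197,280:302]
k,l,st,ce=cv2.connectedComponentsWithStats(M);print(st,ce)
for r in range(179,196): print(r,''.join('#' if M[r,c] else '.' for c in range(280,302)))
```

```text
[[ 0.4175774  -0.02873519  0.124     ]] [[360.6085348  210.73768467]
 [359.31888038 224.2006699 ]
 [358.1522449  236.37943346]] [[336.22394013 237.59969881]
 [336.06134049 238.68756163]]
[347 227  22  20 334]
(array([ 0.41609351, -0.02865388]), np.float64(0.029935087393772233))
btn top 340.98039215686276 160.2156862745098 51 [[ 0.67990117 -0.04525092  0.036     ]] 12 12
[[     0      0    640    400 255917]
 [   280    178      6      7     24]
 [   293    178      9      4     22]
 [   286    184      9      6     37]] [[319.50960663 199.50544903]
 [281.58333333 180.08333333]
 [298.09090909 178.95454545]
 [290.37837838 186.62162162]]
179 #####..........#######
180 ####..............####
181 ###.................##
182 ###...................
183 ##....................
184 #........#####........
185 .......###..###.......
186 ......###....##.......
187 .......########.......
188 .......########.......
189 ........#####.........
190 ......................
191 ......................
192 ......................
193 ......................
194 ......................
195 ......................
```

```bash
python3 -m pendant '[[[-0.33,-0.88,0],0.83,1],[[-0.33,-0.88,0],0.83,1],[[-0.33,-0.88,0],0.83,1],[[-0.33,-0.88,0],0.83,1],[[-0.33,-0.88,0],0.83,0.6],[[-0.33,-0.88,0],0.83,0.5],[[-0.33,-0.88,0],0.83,0.45],[[-0.33,-0.88,0],0.83,0.45],[[0,0,0],0,0.45],[[0,0,0],0,0.45]]' >/dev/null; python3 st.py .4155 -.0295 .08; python3 sv.py 22
```

```text
t 40.22 p [ 0.4209 -0.0366  0.2011] jaw -52.5 tilt [ 0. -0. -1.] w 0.0385 F [ 0.4  0.6 -0.1] q [-21.   9.  94.   0.  77.  31.]
delta units [-0.18  0.24 -4.04]
```

View pics/s22.png

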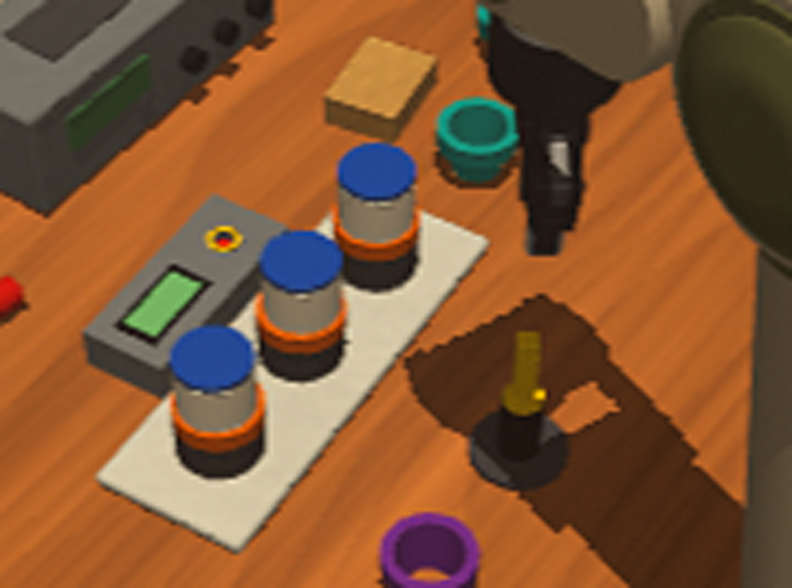

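```bash
python3 -m pendant '[[[-0.18,0.24,0],0,0.45],[[0,0,-0.5],0,0.45],[[0,0,-0.6],0,0.45],[[0,0,0],0,0.45],[[0,0,0],0,0.45]]' >/dev/null; python3 st.py .4155 -.0295 .08; python3 sv.py 23
```

```text
t 40.73 p [ 0.415  -0.0267  0.168 ] jaw -52.1 tilt [-0.001  0.001 -1.   ] w 0.0383 F [ 0.5 -0.1  1. ] q [-20.  11.  98.   0.  72.  32.]
delta units [ 0.02 -0.09 -2.93]
```

View pics/s23.png

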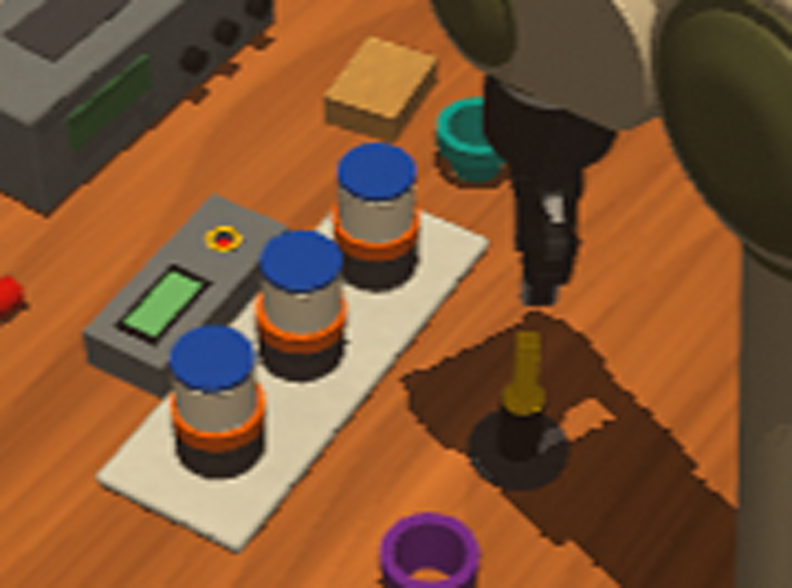

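View pics/t23.png

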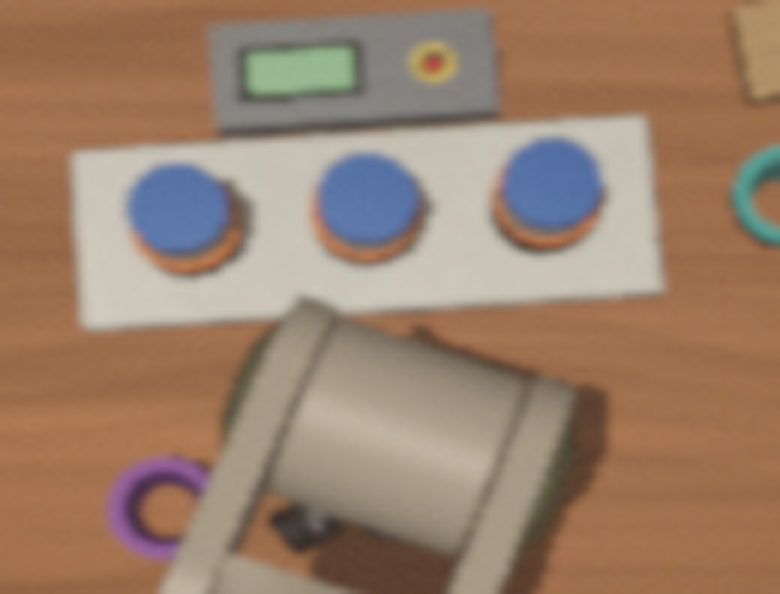

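```bash
python3 -m pendant '[[[0.02,-0.09,-0.6],0,0.45],[[0,0,-0.8],0,0.45],[[0,0,-0.8],0,0.45],[[0,0,-0.5],0,0.45],[[0,0,-0.15],0,0.45],[[0,0,0],0,0.45]]' >/dev/null; python3 st.py .4155 -.0295 .08; python3 sv.py 24
```

```text
t 41.33 p [ 0.416  -0.0303  0.0825] jaw -52.2 tilt [-0.001  0.    -1.   ] w 0.038 F [ 0.7 -0.2  0.6] q [-21.  18. 106.   0.  57.  32.]
delta units [-0.02  0.03 -0.08]
```

View pics/s24.png

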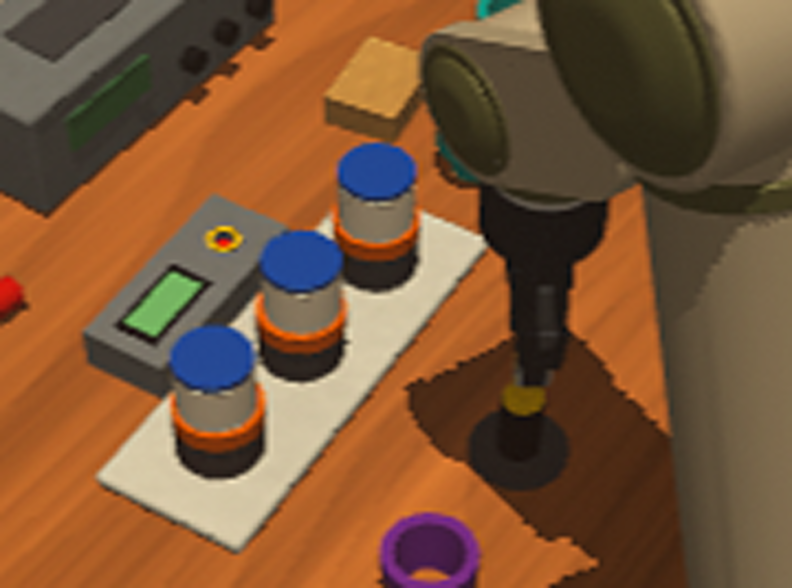

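Run:
```python
from h import *
print(proj('side',[[.416,-.0303,.093],[.416,-.0303,.064]]))
im=np.load('f24.npz')['s']; hsv=cv2.cvtColor(im,cv2.COLOR_RGB2HSV).astype(int)
for r in range(202,228,2): print(r,[int(v) for v in hsv[r,350:372,2]])
```

```text
[[359.33009761 217.47881558]
 [358.72794177 223.87238742]]
202 [188, 182, 181, 185, 191, 154, 40, 27, 29, 28, 29, 32, 40, 46, 46, 40, 30, 26, 36, 128, 191, 191]
204 [180, 182, 187, 188, 186, 139, 25, 29, 29, 29, 31, 32, 40, 46, 46, 42, 32, 25, 62, 153, 200, 197]
206 [187, 183, 176, 169, 170, 135, 25, 27, 31, 31, 30, 33, 41, 46, 46, 41, 33, 25, 83, 170, 203, 198]
208 [175, 170, 167, 171, 182, 150, 43, 27, 31, 30, 32, 30, 36, 44, 45, 45, 38, 28, 19, 132, 204, 197]
210 [169, 170, 178, 185, 188, 155, 70, 50, 27, 30, 30, 30, 36, 44, 42, 44, 39, 28, 31, 52, 68, 129]
212 [178, 184, 150, 71, 76, 77, 60, 33, 28, 30, 30, 30, 35, 43, 41, 38, 30, 28, 45, 70, 74, 72]
214 [72, 75, 78, 77, 73, 73, 79, 65, 28, 30, 30, 31, 29, 29, 27, 29, 29, 32, 55, 76, 75, 77]
216 [77, 75, 73, 72, 75, 80, 81, 60, 27, 28, 30, 32, 31, 30, 31, 29, 26, 43, 69, 77, 77, 77]
218 [74, 73, 75, 78, 82, 81, 76, 63, 52, 32, 30, 30, 29, 32, 55, 71, 67, 72, 77, 79, 78, 77]
220 [75, 77, 81, 82, 82, 86, 87, 84, 62, 26, 30, 29, 28, 37, 63, 79, 77, 78, 77, 77, 77, 79]
222 [80, 82, 82, 83, 95, 108, 107, 104, 97, 86, 87, 89, 86, 80, 77, 77, 78, 78, 76, 78, 79, 78]
224 [82, 83, 88, 82, 91, 112, 111, 109, 107, 108, 109, 110, 113, 99, 76, 77, 77, 79, 79, 78, 77, 76]
226 [87, 90, 93, 68, 68, 113, 114, 111, 113, 113, 113, 115, 102, 71, 66, 77, 80, 79, 79, 77, 76, 79]
```

```bash
python3 -m pendant '[[[0,0,-0.08],0,0.4],[[0,0,0],0,0.3],[[0,0,0],0,0.25],[[0,0,0],0,0.2],[[0,0,0],0,0.15],[[0,0,0],0,0.1],[[0,0,0],0,0],[[0,0,0],0,0],[[0,0,0],0,0]]' 40 ; python3 st.py
```

```text
time_s: 42.18
position: [0.4161, -0.0304, 0.0805]
tool_rot: [[-0.79, 0.001, 0.613], [-0.613, -0.0, -0.79], [-0.0, -1.0, 0.001]]
ft_force: [-1.6, 0.1, 5.5]
grip_width: 0.0128
t 42.18 p [ 0.4161 -0.0304  0.0805] jaw -52.2 tilt [ 0.001 -0.    -1.   ] w 0.0128 F [-1.6  0.1  5.5] q [-21.  18. 106.   0.  56.  32.]
```

```bash
python3 -m pendant '[[[0,0,0.3],0,0],[[0,0,0.6],0,0],[[0,0,0.8],0,0],[[0,0,1],0,0],[[0,0,1],0,0],[[0,0,0.7],0,0],[[0,0,0],0,0],[[0,0,0],0,0]]' >/dev/null; python3 st.py .678 -.0474 .21; python3 sv.py 25
```

```text
t 42.85 p [ 0.416  -0.0305  0.2125] jaw -52.2 tilt [ 0.002 -0.001 -1.   ] w 0.013 F [ 0.7 -0.1 -0.7] q [-21.   8.  93.  -0.  79.  32.]
delta units [ 8.73 -0.56 -0.08]
```

View pics/s25.png

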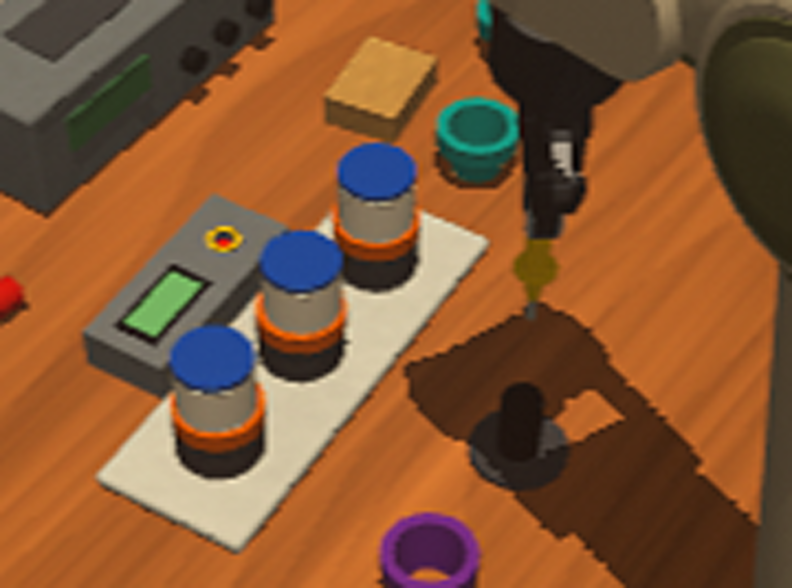

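```bash
python3 -c "
from h import *
print(proj('side',[[.416,-.0305,.146],[.416,-.0305,.15]]))"; python3 -m pendant '[[[0.4,-0.03,0],0,0],[[0.85,-0.06,0],0,0],[[0.95,-0.06,0],0,0],[[0.95,-0.06,0],0,0],[[0.95,-0.06,0],0,0],[[0.95,-0.06,0],0,0],[[0.95,-0.06,0],0,0],[[0.95,-0.06,0],0,0],[[0.85,-0.06,0],0,0],[[0.5,-0.03,0],0,0],[[0.3,0,0],0,0],[[0,0,0],0,0]]' >/dev/null;  python3 -m pendant '[[[0,0,0],0,0],[[0,0,0],0,0]]' >/dev/null; python3 st.py .678 -.0474 .118
```

```text
[[360.52424027 205.18452277]
 [360.61432055 204.22897624]]
t 44.12 p [ 0.6732 -0.0465  0.2114] jaw -52.2 tilt [-0.002  0.    -1.   ] w 0.0132 F [-0.4 -0.6  1.2] q [-14.  35.  51.  -0.  94.  38.]
delta units [ 0.16 -0.03 -3.11]
```

```bash
python3 -m pendant '[[[0.16,-0.03,-0.4],0,0],[[0,0,-0.8],0,0],[[0,0,-0.8],0,0],[[0,0,-0.7],0,0],[[0,0,-0.3],0,0],[[0,0,0],0,0],[[0,0,0],0,0],[[0,0,0],0,0]]' >/dev/null; python3 st.py .678 -.0474 .1
python3 - <<'E'
from h import *
im,d=env.get_image('side'); p=np.array(env.observe()['position']); 
x0,y0=260,150
I=cv2.resize(im[y0:y0+60,x0:x0+80,::-1],None,fx=10,fy=10,interpolation=cv2.INTER_CUBIC)
cv2.imwrite('pics/s26.png',I)
tip=p-[0,0,.0665]; u=proj('side',[tip,[.678,-.0474,.036],[p[0],p[1],.036]]); print(u,(u-[x0,y0]+.5)*10)
np.save('s26.npy',im)
E
```

```text
t 44.78 p [ 0.6793 -0.0476  0.1237] jaw -52.2 tilt [ 0.003 -0.001 -1.   ] w 0.0129 F [-0.1  0.  -0.1] q [-14.  39.  59.   0.  83.  38.]
delta units [-0.04  0.01 -0.79]
[[290.15881082 181.87185447]
 [290.78302401 186.7722739 ]
 [290.50953893 186.5388114 ]] [[306.58810822 323.71854473]
 [312.83024006 372.72273896]
 [310.09538926 370.388114  ]]
```

View pics/s26.png

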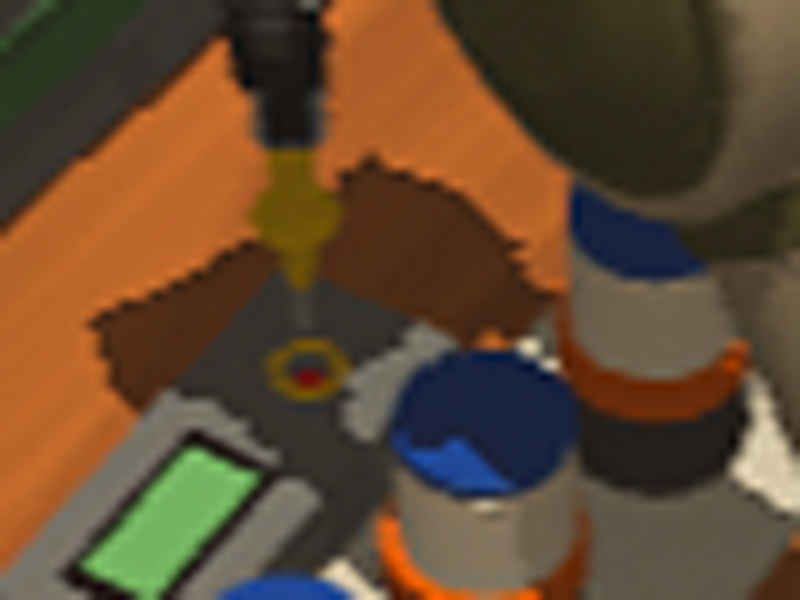

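```bash
python3 -m pendant '[[[-0.02,0,-0.4],0,0],[[0,0,-0.25],0,0],[[0,0,0],0,0],[[0,0,0],0,0]]' >/dev/null; python3 st.py .6788 -.0475 .097; python3 -m pendant '[[[0,0,-0.1],0,0],[[0,0,0],0,0],[[0,0,0],0,0]]' >/dev/null; python3 st.py .6788 -.0475 .097
```

```text
t 45.17 p [ 0.6781 -0.0475  0.1028] jaw -52.2 tilt [-0.  0. -1.] w 0.013 F [ 0.7 -0.4  0.2] q [-14.  39.  60.   0.  80.  38.]
delta units [ 0.02 -0.   -0.19]
t 45.42 p [ 0.6782 -0.0475  0.0999] jaw -52.2 tilt [ 0. -0. -1.] w 0.0127 F [ 0.4  0.1 -0.1] q [-14.  40.  61.   0.  80.  38.]
delta units [ 0.02 -0.   -0.1 ]
```

```bash
python3 -m pendant '[[[0,0,-0.1],0,0],[[0,0,0],0,0],[[0,0,0],0,0]]' >/dev/null; python3 st.py; python3 -m pendant '[[[0,0,-0.06],0,0],[[0,0,0],0,0],[[0,0,0],0,0]]' >/dev/null; python3 st.py;  python3 -m pendant '[[[0,0,-0.05],0,0],[[0,0,0],0,0],[[0,0,0],0,0]]' >/dev/null; python3 st.py
```

```text
t 45.67 p [ 0.6783 -0.0476  0.0969] jaw -52.2 tilt [ 0.001 -0.    -1.   ] w 0.0134 F [ 0.8 -1.3  2.2] q [-14.  40.  61.   0.  79.  38.]
t 45.92 p [ 0.6783 -0.0476  0.0951] jaw -52.2 tilt [ 0.001 -0.    -1.   ] w 0.0134 F [0.3 0.1 2.7] q [-14.  40.  61.  -0.  79.  38.]
t 46.17 p [ 0.6783 -0.0475  0.0936] jaw -52.2 tilt [ 0.001 -0.    -1.   ] w 0.013 F [1.5 0.2 3.3] q [-14.  40.  61.   0.  79.  38.]
```

```bash
python3 -m pendant '[[[0,0,-0.05],0,0],[[0,0,0],0,0],[[0,0,0],0,0]]' >/dev/null; python3 st.py; python3 -m pendant '[[[0,0,-0.04],0,0],[[0,0,0],0,0],[[0,0,0],0,0],[[0,0,0],0,0]]' >/dev/null; python3 st.py
```

```text
t 46.42 p [ 0.6786 -0.0476  0.0933] jaw -52.2 tilt [ 0.002 -0.001 -1.   ] w 0.013 F [-0.7  0.2  9.8] q [-14.  40.  61.   0.  79.  38.]
t 46.75 p [ 0.6788 -0.0476  0.093 ] jaw -52.2 tilt [ 0.003 -0.001 -1.   ] w 0.0129 F [-0.2 -0.2 14.7] q [-14.  40.  61.   0.  79.  38.]
```

```bash
python3 -m pendant '[[[0,0,0.3],0,0],[[0,0,0.7],0,0],[[0,0,0.9],0,0],[[0,0,1],0,0],[[0,0,0.9],0,0],[[0,0,0.3],0,0],[[-0.4,0.03,0],0,0],[[-0.85,0.06,0],0,0],[[-0.95,0.06,0],0,0],[[-0.95,0.06,0],0,0],[[-0.95,0.06,0],0,0],[[-0.95,0.06,0],0,0]]' >/dev/null;  python3 -m pendant '[[[-0.95,0.06,0],0,0],[[-0.95,0.06,0],0,0],[[-0.85,0.06,0],0,0],[[-0.5,0.03,0],0,0],[[-0.3,0.03,0],0,0],[[0,0,0],0,0],[[0,0,0],0,0]]' >/dev/null; python3 st.py .4161 -.0304 .135
```

```text
t 48.33 p [ 0.4204 -0.0305  0.2135] jaw -52.2 tilt [-0.  0. -1.] w 0.0127 F [ 0.2 -1.1 -0.3] q [-20.   9.  92.   0.  79.  32.]
delta units [-0.14  0.   -2.62]
```

```bash
python3 -m pendant '[[[-0.14,0,-0.4],0,0],[[0,0,-0.8],0,0],[[0,0,-0.8],0,0],[[0,0,-0.4],0,0],[[0,0,-0.1],0,0],[[0,0,0],0,0],[[0,0,0],0,0]]' >/dev/null; python3 st.py .4161 -.0304 .082
python3 - <<'E'
from h import *
im,d=env.get_image('side')
x0,y0=320,185
cv2.imwrite('pics/s27.png',cv2.resize(im[y0:y0+60,x0:x0+80,::-1],None,fx=10,fy=10,interpolation=cv2.INTER_CUBIC))
p=np.array(env.observe()['position']);print((proj('side',[p-[0,0,.0665],[p[0],p[1],.06]])-[x0,y0]+.5)*10)
E
```

```text
t 48.92 p [ 0.4168 -0.0306  0.1391] jaw -52.2 tilt [ 0.001 -0.    -1.   ] w 0.0128 F [-1.2  0.5 -0.3] q [-21.  13. 101.   0.  67.  32.]
delta units [-0.02  0.01 -1.9 ]
[[392.52321122 372.54984444]
 [389.90745633 400.45694798]]
```

View pics/s27.png

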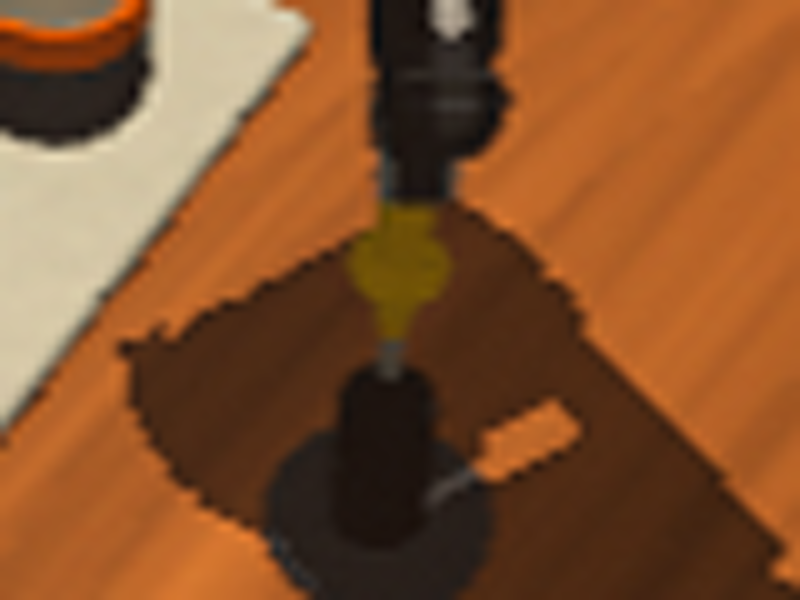

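```bash
python3 -m pendant '[[[-0.02,0.01,-0.5],0,0],[[0,0,-0.6],0,0],[[0,0,-0.5],0,0],[[0,0,-0.2],0,0],[[0,0,0],0,0],[[0,0,0],0,0]]' >/dev/null; python3 st.py .4161 -.0304 .081
```

```text
t 49.47 p [ 0.4159 -0.0303  0.0854] jaw -52.2 tilt [ 0.001 -0.    -1.   ] w 0.0131 F [-0.4  0.5  0.2] q [-21.  17. 105.   0.  57.  32.]
delta units [ 0.01 -0.   -0.15]
```

```bash
python3 -m pendant '[[[0,0,-0.12],0,0],[[0,0,0],0,0],[[0,0,0],0,0]]' >/dev/null; python3 st.py .4161 -.0304 .081; python3 -m pendant '[[[0,0,-0.03],0,0],[[0,0,0],0,0],[[0,0,0],0,0]]' >/dev/null; python3 st.py
```

```text
t 49.72 p [ 0.4155 -0.0302  0.0815] jaw -52.2 tilt [ 0.001 -0.    -1.   ] w 0.0127 F [-0.2  0.5 -0.1] q [-21.  18. 106.   0.  56.  32.]
delta units [ 0.02 -0.01 -0.02]
t 49.97 p [ 0.4156 -0.0302  0.0805] jaw -52.2 tilt [ 0.001 -0.    -1.   ] w 0.0128 F [0.  0.7 4. ] q [-21.  18. 106.   0.  56.  32.]
```

Contact at the same height as when picked. Release and retreat.

```bash
python3 -m pendant '[[[0,0,0],0,0.2],[[0,0,0],0,0.3],[[0,0,0],0,0.4],[[0,0,0],0,0.4],[[0,0,0.4],0,0.4],[[0,0,0.8],0,0.4],[[0,0,1],0,0.4],[[0,0,1],0,0.4],[[0,0,1],0,0.5],[[-0.3,-1,0.3],0,0.5],[[-0.3,-1,0],0,0.5],[[-0.3,-1,0],0,0.5]]' >/dev/null; python3 -m pendant '[[[0,-1,0],0,0.5],[[0,-1,0],0,0.5],[[0,-1,0],0,0.5],[[0,-1,0],0,0.5],[[0,-1,0],0,0.5],[[0,-1,0],0,0.5],[[-0.5,-1,0],0,0.5],[[-1,-1,0],0,0.5],[[-1,-1,0],0,0.5],[[0,0,0],0,0.5],[[0,0,0],0,0.5]]' >/dev/null; python3 st.py; python3 sv.py 28
python3 - <<'E'
from h import *
f=np.load('f28.npz'); cv2.imwrite('pics/full_s.png',f['s'][:,:,::-1]); cv2.imwrite('pics/full_t.png',f['t'][:,:,::-1])
for n,im,d in(('top',f['t'],f['td']),('side',f['s'],f['sd'])):
    for c,st,m in blobs(n,im,'blue',30):
        if not(270<c[0]<400 and 160<c[1]<260): continue
        vu=np.argwhere(cv2.erode(m,np.ones((3,3)))>0); o,dd=rays(n,vu[:,::-1]); X=o+dd*d[vu[:,0],vu[:,1]][:,None]
        A=np.c_[X[:,:2]-X[:,:2].mean(0),np.ones(len(X))];co=np.linalg.lstsq(A,X[:,2],rcond=None)[0]
        print(n,'lid z',np.median(X[:,2]).round(4),'slope',co[:2].round(2),'xy',plane(n,[c],.112)[0][:2].round(4))
E
```

```text
t 51.88 p [ 0.313  -0.3901  0.2147] jaw -52.4 tilt [-0.     0.001 -1.   ] w 0.043 F [-0.7  0.4 -0.3] q [-65.  17.  81.   0.  82. -12.]
top lid z 0.1119 slope [-0.06  0.07] xy [ 0.5898 -0.1121]
top lid z 0.11 slope [-0.14  0.65] xy [ 0.5866 -0.0154]
side lid z 0.1114 slope [-0.59  0.82] xy [ 0.59   -0.1076]
side lid z 0.1113 slope [-0.02  0.04] xy [ 0.5802 -0.0099]
side lid z 0.1112 slope [-0.03  0.03] xy [0.5734 0.0914]
```

View pics/s28.png

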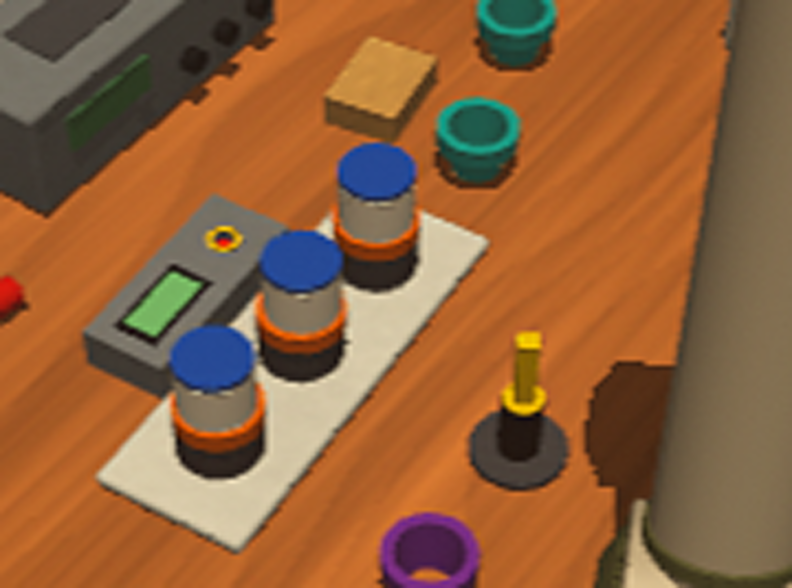

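View pics/full_t.png

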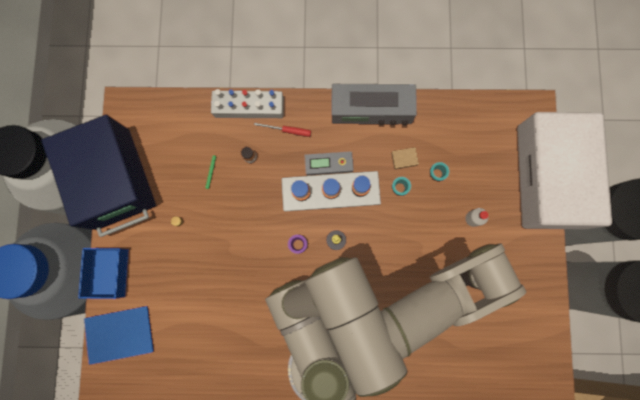

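```bash
python3 -c "
from rig import env
print(env.close_job())"
```

```text
the job is handed in; nothing more can be done
None
```

The reader is loaded and started, and I handed the job in at about 52 s of the 210 s allowed. All three wells hold an orange adapter with an upright sealed cup. The stylus pressed the start button and is back in its holder.

**What went wrong:** my first grasp of one adapter was too high. The fingers slipped off with about 40 N upward on the wrist, right at the 40 N limit for pressing on things. It pushed that adapter about 15 mm along the bench, still standing. I measured it again, gripped lower and had no further trouble.

**Last checks:**
- **Cups:** the lid tops measure 111–112 mm above the bench, against 112 mm when fully home. The lids look level in the side view. Three of the cleanly visible lid patches measured a slope of up to 0.07. Two other patches gave steep slopes of 0.6–0.8 (one also read 110 mm); I took these as edge-pixel errors.
- **Adapters:** I judged them home from the lid heights and from the pictures, where their heads sit on the rims.
- **Button:** the force rose along the spring to 3.3 N, then jumped to 14.7 N, so the button was on its stop. I could not read the button joint itself.
- **Stylus:** it touched down at the same height it was picked from, and in the last side picture it stands as it did at the start.
- **Other items:** the turquoise and purple look-alikes and the other things on the bench appear unmoved in the final pictures.

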